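# Release a purge lance from its push-fit and hang it up

### The arm

A 6-joint arm with a two-finger parallel gripper is mounted at the origin on the work surface. World frame = base frame: x ahead of the robot, y to its left, z up, the work surface at z = 0. Lengths are in mm, angles in rad, forces in N, time in s.
With the tool pointing down it reaches from about 325 to 875 mm from the base axis. Payload 4.4 kg.
Tool frame: the origin (TCP) lies at the very end of the fingers, on their centre line; the grasp point (between the pads) lies behind it (bot.grip_point_offset is the z of the grasp point in the tool frame, in mm); z points along the fingers, y is the direction in which the jaws open and shut (so a half turn about z gives the same grasp; the last joint's range is limited). The gripper opens to 85 mm and grips with 20 to 120 N. Pads are 22 mm wide; open, the fingers measure 114 mm over their backs; the gripper's body (76 mm by 85 mm) begins 54 mm behind the grasp point. The pads swing forward as they close: fully open they stand 13 mm farther back than shut.
Start: joints at [1.185, 0.207, 1.542, -0, 1.393, -0.15], TCP at [134.342, 559.088, 231.282] pointing down, gripper open.
Joint ranges: [-2.73, 2.73], [-0.86, 2.22], [0.23, 2.46], [-1.11, 4.25], [0.08, 2.63], [-2.82, 2.82]. Speed limits (rad/s): [2.79, 2.79, 3.14, 3.14, 3.14, 3.14].

### API

Orientations are given as a 3x3 rotation matrix whose columns are the frame's x, y, z axes.
In Python, from workcell import bot gives the robot as it stands.
- The arm moves only by the tool drive_tool, never from a script. Its argument "targets" is a list of rows, each an object of numbers: "tx", "ty", "tz": the shift along the tool's x, y, z in units of 40 mm (1.0 is 40 mm); "rx", "ry", "rz": the turn, a rotation vector about the tool's x, y, z in units of 5 degrees (1.0 is 5 degrees); "gripper": the closure, from -1 (fully open) to 1 (shut). In form: [{"tx": .., "ty": .., "tz": .., "rx": .., "ry": .., "rz": .., "gripper": ..}, ...]. A call has 1 to 10 rows; each row is the pose to reach, as a shift and turn from the pose commanded when the call began, along the tool's axes at that moment; what a row does not reach only later rows make up. A row lasts 1/10 s, in which the tool goes at most 50 mm and 8.59 degrees, less where a joint would pass 70% of its speed; a pose out of reach is approached as far as the arm can. A call with a gripper value outside its range is refused whole. The fingers move at their own pace and stop on an object; "force" is the grip in N (left out, the last holds). Time passes only in rows, so rows that repeat a pose let the fingers close. It gives the time, the measured TCP pose, the force and the opening at its end, in the units of the state.
- bot.state(): the state, without advancing time (a new reading comes with each control period).
- bot.camera(name): name is "side" or "top"; returns the picture (400x640x3 uint8, red, green, blue); there is no depth.
- bot.get_calibration(name): a dict with "intrinsics" (3x3 intrinsics, pixels), "D" ([k1, k2, p1, p2, k3] as OpenCV has them; the pictures are not rectified), "R" (3x3) and "t" (3): a world point X has camera coordinates R X + t. Camera axes: x right, y down, z forward; pixel columns grow to the right and rows downward; lengths in mm; the calibration is good to about 2 mm. A picture is of the moment at which its call begins. get_calibration takes no time and is no camera call.
- bot.sign_off(): hands the job in, once; it reports no verdict.
The state is a dict: "time": time; "q": joint angles; "joint_velocities": joint speeds; "joint_efforts": joint torques, N m; "tool_pos": TCP position; "tool_rot": TCP orientation; "ft_force": force on the tool from outside, world axes, zero at the start; "moment": the same for the moment, N m; "finger_gap": finger opening in mm.
Only numpy, scipy, OpenCV 4.12 (cv2) and the standard library are available. Lean on these libraries where they do the work, as an engineer would, in place of code of your own. Each camera call takes 0.05 s, during which the arm holds its last target.

### The job

Free the purge lance from the gas manifold: press the release lever fully down so that it holds the collet ring down, and with the ring down draw the lance up out of the fitting. Then hang the lance by its keyhole on the screw of the parking post: the screw head through the round hole, then slid down until the lance hangs by the end of the narrow slot, and let go. Leave the other things on the table where they are.

Things in the scene. Friction and masses are not known exactly. Their poses are not given: they have to be found in the camera images.
- manifold: Gas manifold, fixed: aluminium block 105 x 80 x 40 mm with one upright brass push-fit barrel (42 mm diameter, mouth 73 mm above the table) in which the lance stands. Origin: on the barrel's axis at table height; z up. The release lever reaches out along -x; its hinge is at x = +30, z = 86 mm, between two cheeks (x 22 to 38, y out to 28, tops at z = 96 mm).
- collet (a joint): Black collet ring (40 mm outside, 22.4 mm hole) on the barrel, round the tube. Value: how far it is pressed down, m; 0 = up (its top 83 mm above the table), at most 0.0065. A spring (1.4 N, 5 N at 5 mm) pushes it up when nothing holds it. Up, jaws in the barrel lock the lance; from about 3.5 mm down the lance can be drawn straight up.
- release_lever (a joint): Dark steel fork lever that straddles the tube and bears on the collet ring. Value, rad: 0 = level, just touching the raised ring; negative = tilted up (to -0.40); 0.17 = fully down at its stop, ring about 5 mm down. Stiff hinge (0.5 N m): stays where left and, once down, keeps the ring down. About 5 N on the pad moves it.
- lever_pad (a point): Centre of the top face of the lever's black rubber pad (32 x 34 mm), 130 mm from the hinge axis, and so 100 mm from the tube's axis, when level; it lies 5 mm above the line through the hinge. Its frame turns with the lever.
- lance: Loose rigid purge lance, about 0.22 kg, 160 mm long, upright in the fitting. Origin: centre of its lower end; z along the tube. Spigot 20 mm diameter to z = 20, tube 12 mm diameter to z = 72, then a flat plate 8 mm thick (x), 50 mm wide (y), z 72 to 160 mm, both faces alike. Seated, its lower end is 44 mm above the table; 39 mm of rise brings it out of the ring.
- keyhole (a point): Centre of the round hole, 24 mm wide, of the keyhole that runs through the lance's plate along its x (lance z = 94 mm). A slot 11 mm wide leads up from it.
- slot_end (a point): Closed upper end of the lance's narrow slot, in the middle of the plate's thickness (lance z = 122 mm). Above it the plate is solid, for gripping, up to its top edge at z = 160 mm.
- post: Parking post, fixed: base plate 110 x 80 x 10 mm and an upright bar 50 mm wide (y), 12 mm thick (x 0 to 12 mm), top at 175 mm. Origin at table height below the middle of the bar's front face; z up. A shoulder screw stands out of the front face along -x at z = 165 mm.
- screw (a point): Middle of the screw's shank, on its axis (post x = -15, z = 165 mm); axes as the post's. Along the post's x: spacer 18 mm diameter from 0 to -8, shank 8 mm diameter from -8 to -22, head 16 mm diameter from -22 to -27 mm. The plate (8 mm) hangs on the shank between head and spacer.
- torch_rest: Torch rest, fixed, only in the way: base 80 x 80 mm, a column with a fork on top, 270 mm tall, fork 80 mm wide along y. Origin at table height under the column.
- tee: loose welded tee coupon, aluminium, 80 x 50 x 40 mm tall; a bystander. Origin on its underside.
- magnet: loose triangular welding magnet, flat grey, about 90 x 90 x 16 mm; a bystander. Origin on its underside.
- hammer: loose hammer lying flat, about 250 mm long; a bystander. Origin on its underside.
- spray_can: loose upright spray can, 60 mm diameter, 170 mm tall; a bystander. Origin on its underside.
- wrench: loose steel wrench lying flat, about 180 mm long; a bystander. Origin on its underside.
- disc: loose grinding disc lying flat, 115 mm diameter, 13 mm thick; a bystander. Origin on its underside.
- meter: loose blue hand-held meter lying flat, 85 x 150 x 38 mm; a bystander. Origin on its underside.
Mind the look-alikes: they are no part of the job. What is shaped like the manifold but red is not meant.

How it is judged (in metres and radians):
On the way, in this order (a step that is already met when the one before it is completed fails the run):
1. the release lever holds the collet ring at least 3.5 mm down while the lance is still seated in the fitting (value of joint collet above 0.0035 m and z of lance in the frame of manifold below 0.052 m and horizontal distance between lance and manifold below 0.006 m), for 0.2 s.
2. with the ring still down, the lance is drawn up clear of the ring (value of joint collet above 0.003 m and z of lance in the frame of manifold above 0.084 m), for 0.1 s.
At the end, for the whole second after the job is handed in: The lance hangs still and upright (0.2 rad) on the shank, plate facing the post (0.3 rad), slot end within 8 mm of the shank's middle along the screw and 6 mm sideways, slid down so that the slot end is -1 to 9 mm above the screw's axis (4 mm when resting) (x of slot_end in the frame of screw between -0.008 and 0.008 m and y of slot_end in the frame of screw between -0.006 and 0.006 m and z of slot_end in the frame of screw between -0.001 and 0.009 m and angle between lance's own z axis and vertical below 0.2 rad and angle between the x axis of lance and the x axis of post, either way round below 0.3 rad and linear speed of lance below 0.03 m/s); the robot touches nothing.
It fails at once if a bystander is moved more than 40 mm (distance of any of tee, magnet, hammer, spray_can, wrench, disc, meter from where it was at the start of the episode above 0.04 m).
It also fails if it takes over 72 s, if anything falls off the work surface, if the arm or the gripper's body presses on something with over 40 N, if the wrist force passes 120 N, or if a joint passes its speed limit or range.

## Working session

There is one attempt and no reset: what is moved stays moved. The work goes in short steps, Python scripts to look and compute and a tool call to move; the robot and the scene stay as the last step left them, time stands still between calls to the robot, and variables do not carry over. Pictures are saved under pics/ and viewed, and the job is handed in when it is done.

Besides the shell and the picture viewer there is one more tool, called after "Call:" by a JSON object that holds its "name" and its "arguments". drive_tool: Moves the arm, as the interface text tells. Its arguments: {"type":"object","properties":{"targets":{"type":"array"},"force":{"type":"number"}},"required":["targets"]}

```bash
ls; mkdir -p pics
python3 - <<'E'
from workcell import bot
import cv2,numpy as np
for n in("side","top"):
    im=bot.camera(n); cv2.imwrite(f"pics/{n}0.png",im[:,:,::-1])
    c=bot.get_calibration(n); print(n,{k:np.round(v,4).tolist() for k,v in c.items()})
print(bot.state(),bot.grip_point_offset)
E
```

```text
pics
side {'intrinsics': [[438.5338, 0.0, 320.5415], [0.0, 438.5338, 204.3083], [0.0, 0.0, 1.0]], 'D': [-0.1165, 0.0, 0.0, 0.0, 0.0], 'R': [[0.8951, -0.4459, 0.0006], [-0.3088, -0.6209, -0.7205], [0.3217, 0.6447, -0.6934]], 't': [-470.151, 263.6227, 1137.3875]}
top {'intrinsics': [[496.8952, 0.0, 318.5506], [0.0, 496.8952, 202.5463], [0.0, 0.0, 1.0]], 'D': [-0.1021, 0.0, 0.0, 0.0, 0.0], 'R': [[-0.0104, -0.9999, 0.0005], [-0.987, 0.0102, -0.1603], [0.1602, -0.0022, -0.9871]], 't': [23.3121, 515.9449, 1557.5447]}
{'time': 0.1, 'q': array([ 1.18452833e+00,  2.07365104e-01,  1.54280511e+00, -1.30674296e-05,
        1.39351109e+00, -1.50502548e-01]), 'joint_velocities': array([ 0.0010881 , -0.00028979, -0.00367039,  0.00109119, -0.00331989,
       -0.00231874]), 'joint_efforts': array([-3.03577417e-04, -3.84089756e+01, -2.92549735e+01, -1.54238451e-04,
        4.75656721e-03, -1.06228447e-05]), 'tool_pos': array([134.06890158, 558.44927585, 230.22750104]), 'tool_rot': array([[-9.72336251e-01,  2.33584277e-01, -7.74948982e-04],
       [ 2.33585370e-01,  9.72334363e-01, -1.93960319e-03],
       [ 3.00448716e-04, -2.06696323e-03, -9.99997819e-01]]), 'ft_force': array([ 0.24480718,  0.19855979, -0.29733581]), 'moment': array([-0.01237633,  0.02126118, -0.02810255]), 'finger_gap': 85.92583539014029} -18.700000000000003
```

View pics/side0.png

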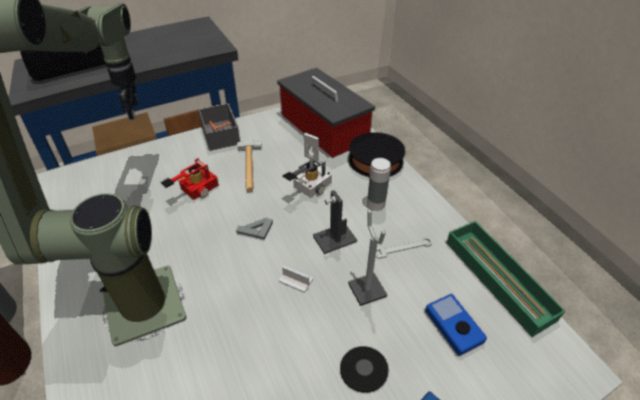

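View pics/top0.png

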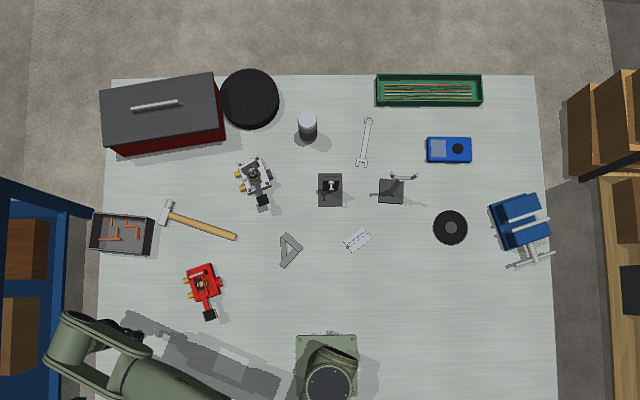

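The side view shows the aluminium manifold with the lance near px (312,165), the post near (335,225), the torch rest at (370,270) and the red decoy at (195,180). In the top view the manifold is at (256,178), its lever pad at (263,201), the post at (330,190) and the torch rest at (392,190). I'll zoom in next.

```bash
cat > h.py <<'E'
import cv2,numpy as np
from workcell import bot
def cal(n):
    c=bot.get_calibration(n); return [np.array(c[k],float) for k in("intrinsics","D","R","t")]
def ray(n,p):
    K,D,R,t=cal(n); u=cv2.undistortPoints(np.array([[p]],float),K,D)[0,0]
    return -R.T@t, R.T@np.array([u[0],u[1],1.])
def onz(n,p,z):
    o,d=ray(n,p); return o+d*(z-o[2])/d[2]
def tri(ps,pt):
    A=[];b=[]
    for n,p in(("side",ps),("top",pt)):
        o,d=ray(n,p); d=d/np.linalg.norm(d); P=np.eye(3)-np.outer(d,d); A.append(P);b.append(P@o)
    x=np.linalg.lstsq(np.vstack(A),np.hstack(b),rcond=None)[0]
    return x,[np.linalg.norm(P@x-q) for P,q in zip(A,b)]
def proj(n,X):
    K,D,R,t=cal(n); return cv2.projectPoints(np.array(X,float).reshape(-1,1,3),cv2.Rodrigues(R)[0],t,K,D)[0][:,0]
def crop(im,x0,y0,w,h,s,name):
    cv2.imwrite(name,cv2.resize(im[y0:y0+h,x0:x0+w,::-1],None,fx=s,fy=s,interpolation=cv2.INTER_CUBIC))
E
python3 - <<'E'
from h import *
s=cv2.imread("pics/side0.png")[:,:,::-1];t=cv2.imread("pics/top0.png")[:,:,::-1]
crop(s,270,120,80,60,10,"pics/s_man.png");crop(t,225,145,80,60,10,"pics/t_man.png")
crop(s,300,180,90,66,8,"pics/s_post.png");crop(t,305,160,60,45,12,"pics/t_post.png")
E
```

```text
(no output)
```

View pics/s_man.png

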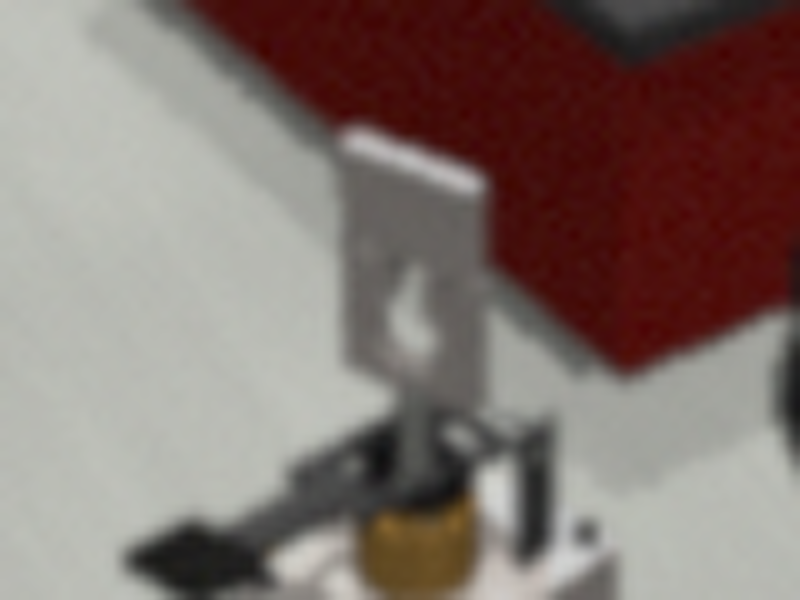

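View pics/t_man.png

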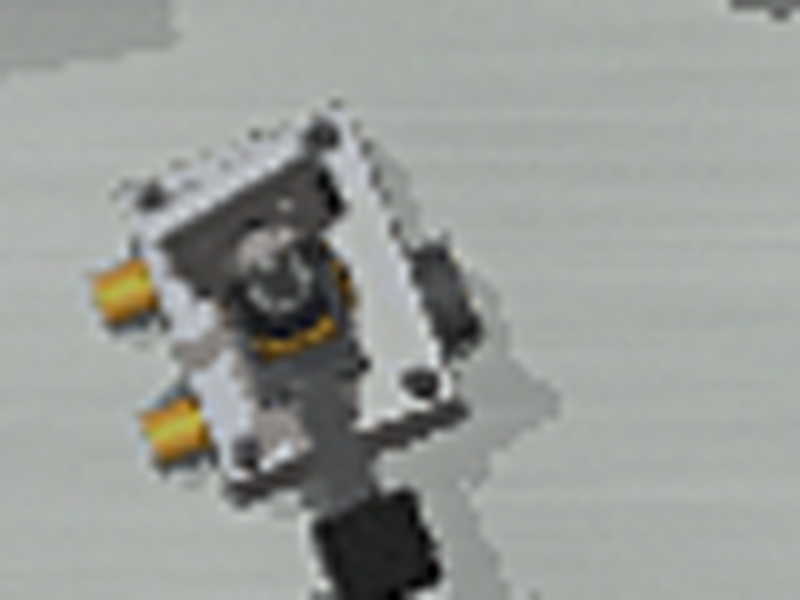

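View pics/s_post.png

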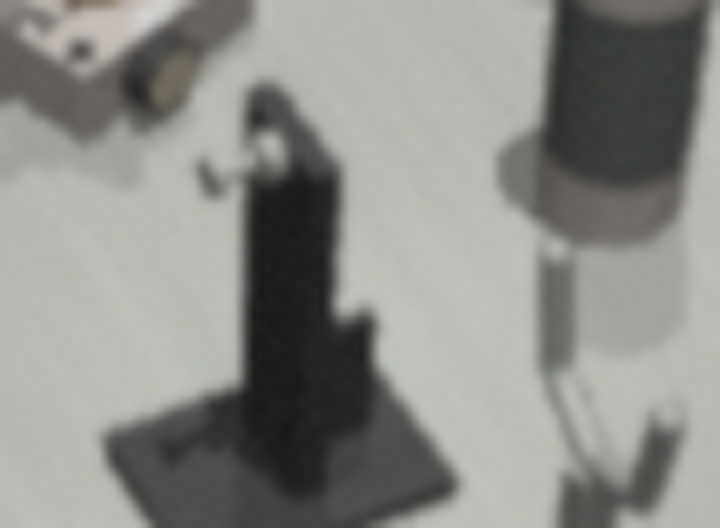

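View pics/t_post.png

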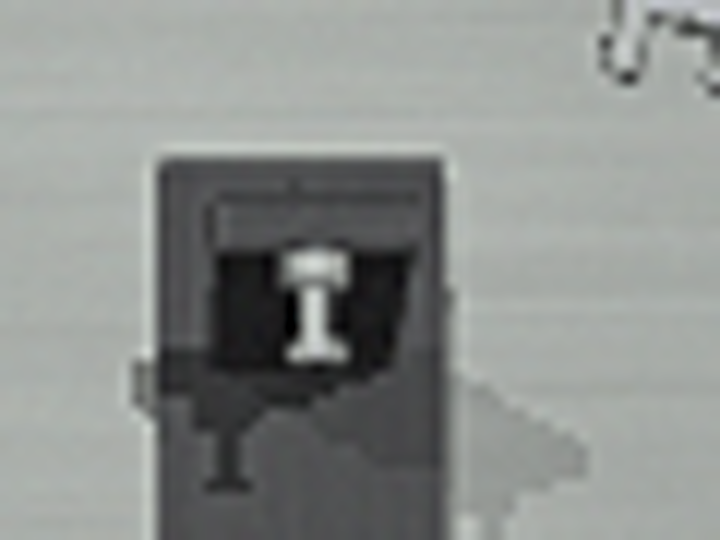

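The side crop shows the plate's top edge from px (304.2,133.5) to (318.7,138.3), with the keyhole facing along the lever. In the top crop the screw runs from its spacer at about (331.3,181.5) to its head end at (331.3,189.8), pointing toward the robot. The pad is centred near (262.8,199.5).

Run:
```python
from h import *
np.set_printoptions(precision=1,suppress=True)
s=cv2.imread("pics/side0.png");t=cv2.imread("pics/top0.png")
def c(x0,y0,k,x,y): return ((x+.5)/k-.5+x0,(y+.5)/k-.5+y0)
# pad mask top
def blob(im,x0,y0,x1,y1,cond):
    m=np.zeros(im.shape[:2],np.uint8); m[y0:y1,x0:x1]=cond(im[y0:y1,x0:x1].astype(int)); 
    n,l,st,ce=cv2.connectedComponentsWithStats(m); 
    return sorted([(st[i][4],ce[i],i) for i in range(1,n)],key=lambda q:-q[0]),l
b,l=blob(t,250,190,275,212,lambda a:(a.max(2)<45).astype(np.uint8)); print("pad top",b[:2])
r=cv2.minAreaRect(np.argwhere(l==b[0][2])[:,::-1].astype(np.float32));print(r)
pt=b[0][1]
b2,_=blob(s,278,168,300,185,lambda a:(a.max(2)<45).astype(np.uint8)); print("pad side",b2[:3])
# side pad centre approx from crop
ps=c(270,120,10,200,555)
print("pad tri",tri(ps,pt), tri(b2[0][1],pt))
for z in(83,91,100,110):print(z,onz("top",pt,z),onz("side",ps,z))
# lance top edge side
L=c(270,120,10,342,142);R=c(270,120,10,486,186)
# top-face: front/near edges
a=onz("side",L,204);b_=onz("side",R,204);print("edge",a,b_,np.linalg.norm(a-b_),(a+b_)/2,np.degrees(np.arctan2(*(b_-a)[1::-1])))
# bolts on block top z=40 in top view
P=[onz("top",c(225,145,10,x,y),40) for x,y in((322,135),(152,195),(245,450),(420,382))];print(np.array(P))
# yellow barrel / lance in top:
print("barrel",onz("top",c(225,145,10,290,290),73), "lance top blob",onz("top",c(225,145,10,280,240),204),onz("top",c(225,145,10,270,240),204))
# screw
h=c(305,160,12,316,355);sp=c(305,160,12,316,250)
print("head",onz("top",h,165),"spacer",onz("top",sp,165))
hs=c(300,180,8,212,180); sps=c(300,180,8,262,155)
print("side head",onz("side",hs,165),onz("side",sps,165), tri(hs,c(305,160,12,316,345)))
# post base corners top z=10
for p in((160,157),(443,157)):print("base",onz("top",c(305,160,12,*p),10))
for p in((110,440),(455,490)):print("base side",onz("side",c(300,180,8,*p),10))
for p in((215,250),(412,250),(215,195),(420,195)):print("bar top",onz("top",c(305,160,12,*p),175))
```

```text
pad top [(np.int32(97), array([262.4, 199.7]), 1)]
((262.2500305175781, 199.25003051757812), (10.11928653717041, 9.803058624267578), 71.56504821777344)
pad side [(np.int32(47), array([289.9, 175.7]), 1)]
pad tri (array([515.4, 192.2, 105.3]), [np.float64(1.3219680974511427), np.float64(1.3219680974521286)]) (array([516.1, 192.6, 102. ]), [np.float64(1.1146049361541497), np.float64(1.1146049361538541)])
83 [520.5 194.4  83. ] [523.7 217.2  83. ]
91 [519.1 193.5  91. ] [520.2 208.3  91. ]
100 [517.6 192.5 100. ] [516.3 198.3 100. ]
110 [515.9 191.4 110. ] [512.  187.1 110. ]
edge [589.  243.9 204. ] [618.3 203.3 204. ] 50.06418931896273 [603.7 223.6 204. ] -54.18256110838705
[[666.2 218.9  40. ]
 [646.7 274.5  40. ]
 [561.4 242.8  40. ]
 [583.3 186.1  40. ]]
barrel [606.9 224.4  73. ] lance top blob [592.6 210.4 204. ] [592.6 213.3 204. ]
head [536.3 -18.9 165. ] spacer [562.9 -19.3 165. ]
side head [531.1 -21.3 165. ] [551.9 -17.9 165. ] (array([536.3, -18.1, 161.2]), [np.float64(3.262421417569955), np.float64(3.2624214175691226)])
base [621.8  19.1  10. ]
base [621.1 -59.2  10. ]
base side [508.7  15.   10. ]
base side [611.3 -63.7  10. ]
bar top [561.1   5.9 175. ]
bar top [560.6 -42.8 175. ]
bar top [575.    5.8 175. ]
bar top [574.5 -45.  175. ]
```

Run:
```python
from h import *
s=cv2.imread("pics/side0.png")[:,:,::-1];t=cv2.imread("pics/top0.png")[:,:,::-1]
crop(s,298,126,28,36,16,"pics/s_l2.png");crop(t,232,150,40,34,20,"pics/t_l2.png")
```

```text
(no output)
```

View pics/s_l2.png

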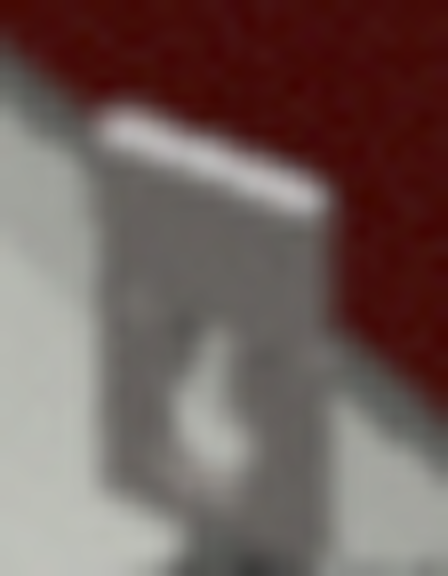

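View pics/t_l2.png

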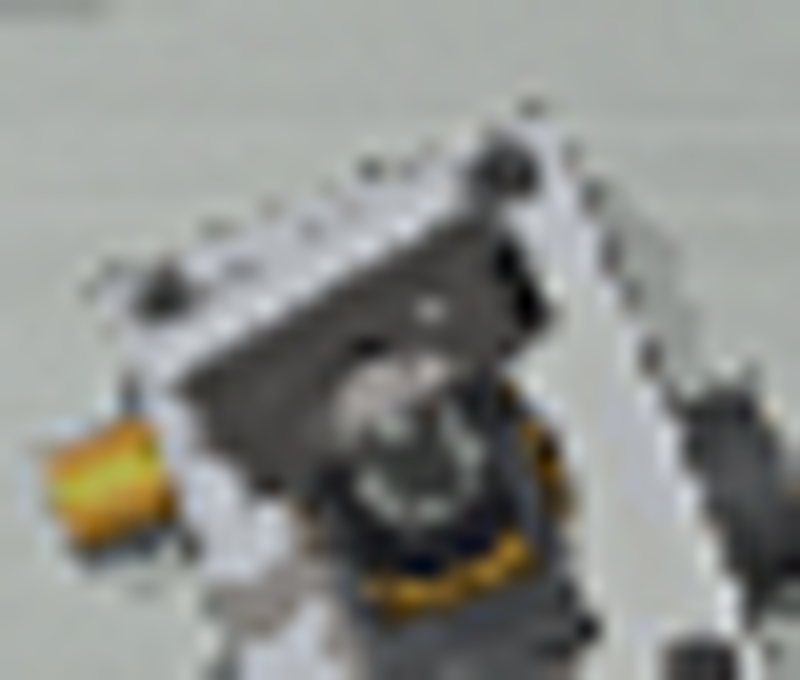

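The side crop shows the white top strip of the plate with corners near (135,108), (97,138), (308,215) and (330,188) at 16x. The top crop shows the front face's top edge from (182,385) to (495,215) at 20x.

Run:
```python
from h import *
np.set_printoptions(precision=1,suppress=True)
def c(x0,y0,k,x,y): return ((x+.5)/k-.5+x0,(y+.5)/k-.5+y0)
P=np.array([onz("side",c(298,126,16,*p),204) for p in((135,108),(97,138),(308,215),(330,188))]);print(P,P.mean(0))
s=cv2.imread("pics/side0.png").astype(int)[126:142,300:322]
m=(s.min(2)>120).astype(np.uint8);m[:, :4]=0
yx=np.argwhere(m);w=np.array([onz("side",(x+300,y+126),204)[:2] for y,x in yx]);
print(m);print(cv2.minAreaRect(w.astype(np.float32)),w.mean(0));
u=np.linalg.svd(w-w.mean(0))[2][0];print("dir deg",np.degrees(np.arctan2(u[1],u[0])))
a=onz("top",c(232,150,20,182,385),204);b=onz("top",c(232,150,20,495,215),204)
print("top edge",a,b,np.linalg.norm(a-b),(a+b)/2,np.degrees(np.arctan2(b[1]-a[1],b[0]-a[0])))
for p in((415,480),(420,455)):print("tube/ring centre",onz("top",c(232,150,20,*p),83))
```

```text
[[598.5 248.1 204. ]
 [587.7 242.2 204. ]
 [612.7 201.4 204. ]
 [620.4 207.4 204. ]] [604.8 224.8 204. ]
[[0 0 0 0 0 0 0 0 0 0 0 0 0 0 0 0 0 0 0 0 0 0]
 [0 0 0 0 0 0 0 0 0 0 0 0 0 0 0 0 0 0 0 0 0 0]
 [0 0 0 0 0 0 0 0 0 0 0 0 0 0 0 0 0 0 0 0 0 0]
 [0 0 0 0 0 0 0 0 0 0 0 0 0 0 0 0 0 0 0 0 0 0]
 [0 0 0 0 0 0 0 0 0 0 0 0 0 0 0 0 0 0 0 0 0 0]
 [0 0 0 0 0 0 0 0 0 0 0 0 0 0 0 0 0 0 0 0 0 0]
 [0 0 0 0 0 0 0 0 0 0 0 0 0 0 0 0 0 0 0 0 0 0]
 [0 0 0 0 0 1 1 0 0 0 0 0 0 0 0 0 0 0 0 0 0 0]
 [0 0 0 0 1 1 1 1 1 1 0 0 0 0 0 0 0 0 0 0 0 0]
 [0 0 0 0 0 1 1 1 1 1 1 1 1 0 0 0 0 0 0 0 0 0]
 [0 0 0 0 0 0 0 0 1 1 1 1 1 1 1 0 0 0 0 0 0 0]
 [0 0 0 0 0 0 0 0 0 0 0 1 1 1 1 1 1 0 0 0 0 0]
 [0 0 0 0 0 0 0 0 0 0 0 0 0 1 1 1 1 1 0 0 0 0]
 [0 0 0 0 0 0 0 0 0 0 0 0 0 0 0 0 1 1 0 0 0 0]
 [0 0 0 0 0 0 0 0 0 0 0 0 0 0 0 0 0 0 0 0 0 0]
 [0 0 0 0 0 0 0 0 0 0 0 0 0 0 0 0 0 0 0 0 0 0]]
((603.9365234375, 223.5338592529297), (11.543411254882812, 48.374656677246094), 30.865970611572266) [603.1 224.2]
dir deg -61.296444788550964
top edge [592.3 245.4 204. ] [617.3 199.7 204. ] 52.08975216847068 [604.8 222.6 204. ] -61.29856029149936
tube/ring centre [604.8 227.2  83. ]
tube/ring centre [608.9 226.4  83. ]
```

Both views agree on the lance: about (606,224), with the plate's x axis at about 28.7°. The pad is near (516,191) at z≈103, so the lever is tilted up a little. Next I'll go above the pad with the fingers shut.

```bash
cat >> h.py <<'E'
from scipy.spatial.transform import Rotation as Ro
def plan(pos,yaw=None):
    "tool units to reach pos (mm) and tool-y yaw (deg), pointing down, from the measured pose"
    s=bot.state();R=np.array(s["tool_rot"]);p=np.array(s["tool_pos"])
    d=R.T@(np.array(pos)-p)/40
    if yaw is None: rv=np.zeros(3)
    else:
        a=np.radians(yaw);y=np.array([np.cos(a),np.sin(a),0]);z=np.array([0,0,-1.]);T=np.c_[np.cross(y,z),y,z]
        rv=np.degrees(Ro.from_matrix(R.T@T).as_rotvec())/5
    print("t",np.round(d,3),"r",np.round(rv,3),"mm",np.round(np.linalg.norm(d)*40))
def st():
    s=bot.state();R=s["tool_rot"];print("t",round(s["time"],2),"pos",np.round(s["tool_pos"],1),"yaw_y",np.round(np.degrees(np.arctan2(R[1,1],R[0,1])),2),"z",np.round(R[:,2],4),"F",np.round(s["ft_force"],1),"gap",round(s["finger_gap"],1))
E
python3 -c "
from h import *
plan((516,190,150),28.7)"
```

```text
t [-11.436  -6.722   2.016] r [-2.400e-02  7.000e-03  9.558e+00] mm 537.0
```

Call:
{"name": "drive_tool", "arguments": {"targets": [{"tx": -1.14,"ty": -0.67,"tz": 0,"rz": 1,"gripper": 1},{"tx": -2.28,"ty": -1.34,"tz": 0,"rz": 2,"gripper": 1},{"tx": -3.43,"ty": -2.01,"tz": 0,"rz": 3,"gripper": 1},{"tx": -4.57,"ty": -2.69,"tz": 0,"rz": 4,"gripper": 1},{"tx": -5.71,"ty": -3.36,"tz": 0.2,"rz": 5,"gripper": 1},{"tx": -6.86,"ty": -4.03,"tz": 0.4,"rz": 6,"gripper": 1},{"tx": -8,"ty": -4.7,"tz": 0.6,"rz": 7,"gripper": 1},{"tx": -9.14,"ty": -5.37,"tz": 0.9,"rz": 8,"gripper": 1},{"tx": -10.28,"ty": -6.04,"tz": 1.2,"rz": 9,"gripper": 1},{"tx": -11.4,"ty": -6.7,"tz": 1.5,"rz": 9.56,"gripper": 1}]}}

```text
validation failed for argument at $.ta...
```

```bash
python3 -c "
from h import *
st()
plan((516,190,115),28.7)"
```

```text
t 0.1 pos [134.1 558.4 230.2] yaw_y 76.49 z [-8.0e-04 -1.9e-03 -1.0e+00] F [ 0.2  0.2 -0.3] gap 85.9
t [-11.437  -6.72    2.891] r [-2.400e-02  7.000e-03  9.558e+00] mm 543.0
```

Call:
{"name": "drive_tool", "arguments": {"targets": [{"tx": -1.14,"ty": -0.67,"tz": 0,"rx": 0,"ry": 0,"rz": 1,"gripper": 1},{"tx": -2.28,"ty": -1.34,"tz": 0,"rx": 0,"ry": 0,"rz": 2,"gripper": 1},{"tx": -3.43,"ty": -2.01,"tz": 0,"rx": 0,"ry": 0,"rz": 3,"gripper": 1},{"tx": -4.57,"ty": -2.69,"tz": 0,"rx": 0,"ry": 0,"rz": 4,"gripper": 1},{"tx": -5.71,"ty": -3.36,"tz": 0.2,"rx": 0,"ry": 0,"rz": 5,"gripper": 1},{"tx": -6.86,"ty": -4.03,"tz": 0.4,"rx": 0,"ry": 0,"rz": 6,"gripper": 1},{"tx": -8,"ty": -4.7,"tz": 0.6,"rx": 0,"ry": 0,"rz": 7,"gripper": 1},{"tx": -9.14,"ty": -5.37,"tz": 0.9,"rx": 0,"ry": 0,"rz": 8,"gripper": 1},{"tx": -10.28,"ty": -6.04,"tz": 1.2,"rx": 0,"ry": 0,"rz": 9,"gripper": 1},{"tx": -11.4,"ty": -6.7,"tz": 1.5,"rx": 0,"ry": 0,"rz": 9.56,"gripper": 1}]}}

```text
time: 1.1
tool_pos: [491.8, 213.7, 178.3]
tool_rot: [[-0.477, 0.879, -0.0], [0.879, 0.477, 0.0], [0.0, -0.0, -1.0]]
ft_force: [1.0, 0.2, 0.6]
finger_gap: -0.1
```

```bash
python3 -c "
from h import *
st()
plan((516,190,115),28.7)"
```

```text
t 1.1 pos [491.8 213.7 178.3] yaw_y 28.52 z [-3.e-04  2.e-04 -1.e+00] F [1.  0.2 0.6] gap -0.1
t [-0.811  0.25   1.582] r [-0.002 -0.003 -0.036] mm 72.0
```

Call:
{"name": "drive_tool", "arguments": {"targets": [{"tx": 0,"ty": 0,"tz": 0,"rx": 0,"ry": 0,"rz": 0,"gripper": 1},{"tx": 0,"ty": 0,"tz": 0,"rx": 0,"ry": 0,"rz": 0,"gripper": 1}]}}

```text
time: 1.3
tool_pos: [490.7, 214.4, 177.9]
tool_rot: [[-0.478, 0.878, -0.003], [0.878, 0.478, -0.0], [0.001, -0.002, -1.0]]
ft_force: [0.2, -0.3, 0.0]
finger_gap: -0.2
```

```bash
python3 -c "
from h import *
st()
plan((516,190,115),28.7)
crop(bot.camera('side'),250,110,110,80,7,'pics/s1.png')
crop(bot.camera('top'),225,145,80,60,10,'pics/t1.png')"
```

```text
t 1.3 pos [490.7 214.4 177.9] yaw_y 28.55 z [-2.5e-03 -1.0e-04 -1.0e+00] F [ 0.2 -0.3  0. ] gap -0.2
t [-0.84   0.268  1.572] r [-0.026 -0.013 -0.03 ] mm 72.0
```

View pics/s1.png

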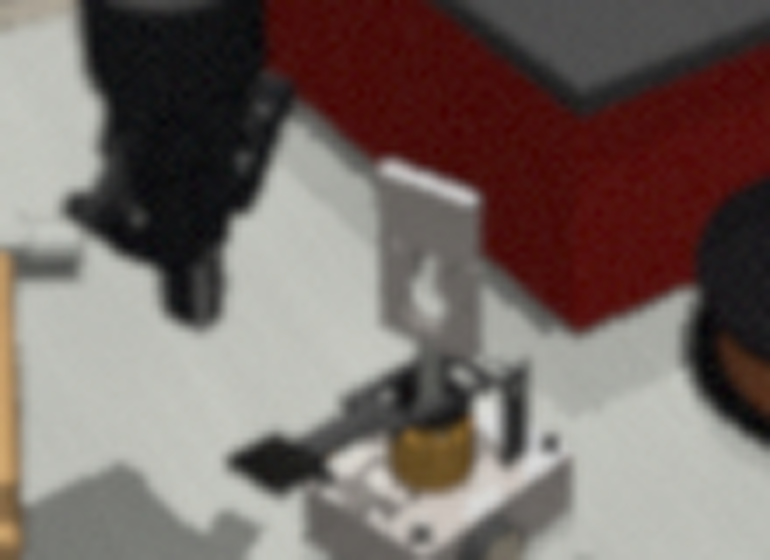

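View pics/t1.png

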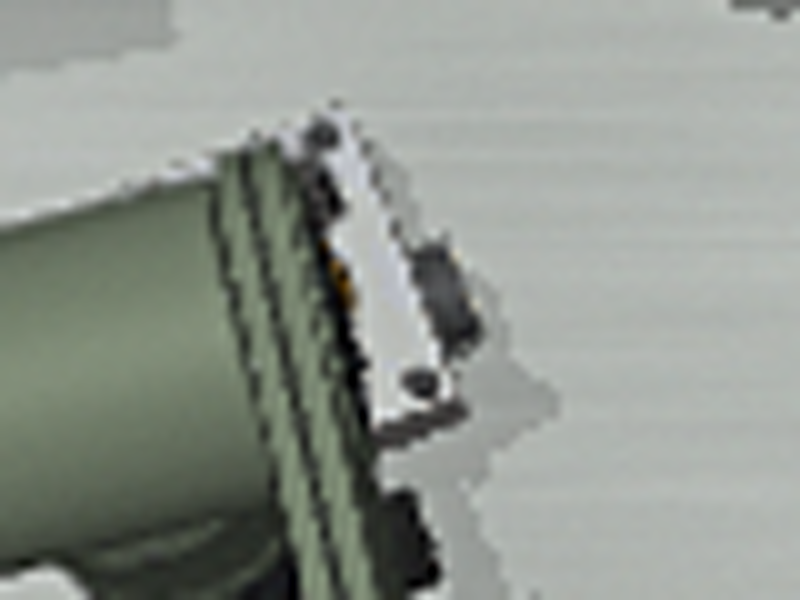

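The side view shows the shut fingers' tip at about (277,156), up and left of the pad at (290,175), and the lance untouched. Moving over the pad and down.

Call:
{"name": "drive_tool", "arguments": {"targets": [{"tx": -0.5,"ty": 0.16,"tz": 0.3,"rx": 0,"ry": 0,"rz": 0,"gripper": 1},{"tx": -0.84,"ty": 0.27,"tz": 0.8,"rx": 0,"ry": 0,"rz": 0,"gripper": 1},{"tx": -0.84,"ty": 0.27,"tz": 1.2,"rx": 0,"ry": 0,"rz": 0,"gripper": 1},{"tx": -0.84,"ty": 0.27,"tz": 1.5,"rx": 0,"ry": 0,"rz": 0,"gripper": 1},{"tx": -0.84,"ty": 0.27,"tz": 1.5,"rx": 0,"ry": 0,"rz": 0,"gripper": 1}]}}

```text
time: 1.9
tool_pos: [514.0, 192.1, 117.2]
tool_rot: [[-0.482, 0.876, -0.004], [0.876, 0.482, -0.001], [0.001, -0.004, -1.0]]
ft_force: [-0.1, -0.3, 0.3]
finger_gap: 0.1
```

```bash
python3 -c "
from h import *
print(proj('side',[490.7,214.4,177.9]))
st()
plan((516,190,70),28.7)
crop(bot.camera('side'),250,110,110,80,7,'pics/s2.png')"
```

```text
[[278.3290284  154.49213226]]
t 1.9 pos [514.  192.1 117.2] yaw_y 28.82 z [-4.1e-03 -6.0e-04 -1.0e+00] F [-0.1 -0.3  0.3] gap 0.1
t [-0.072  0.023  1.179] r [-0.044 -0.016  0.024] mm 47.0
```

View pics/s2.png

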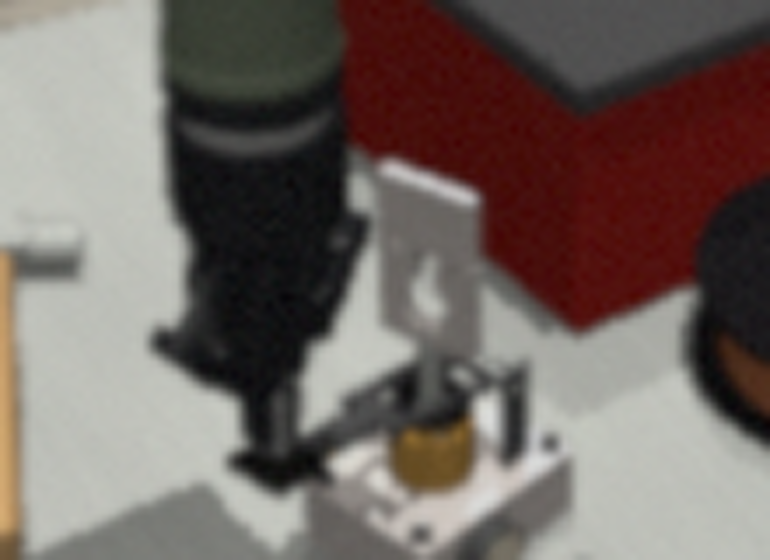

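The fingertip stands over the pad at (289,174). Pressing down in steps.

Call:
{"name": "drive_tool", "arguments": {"targets": [{"tx": -0.05,"ty": 0.02,"tz": 0.15,"rx": 0,"ry": 0,"rz": 0,"gripper": 1},{"tx": -0.05,"ty": 0.02,"tz": 0.3,"rx": 0,"ry": 0,"rz": 0,"gripper": 1},{"tx": -0.05,"ty": 0.02,"tz": 0.45,"rx": 0,"ry": 0,"rz": 0,"gripper": 1},{"tx": -0.05,"ty": 0.02,"tz": 0.6,"rx": 0,"ry": 0,"rz": 0,"gripper": 1},{"tx": -0.05,"ty": 0.02,"tz": 0.75,"rx": 0,"ry": 0,"rz": 0,"gripper": 1},{"tx": -0.05,"ty": 0.02,"tz": 0.85,"rx": 0,"ry": 0,"rz": 0,"gripper": 1}]}}

```text
time: 2.55
tool_pos: [517.7, 189.7, 84.4]
tool_rot: [[-0.48, 0.877, -0.001], [0.877, 0.48, -0.0], [0.0, -0.001, -1.0]]
ft_force: [-3.1, 0.2, 5.0]
finger_gap: 0.3
```

Call:
{"name": "drive_tool", "arguments": {"targets": [{"tx": 0,"ty": 0,"tz": 0.1,"rx": 0,"ry": 0,"rz": 0,"gripper": 1},{"tx": 0,"ty": 0,"tz": 0.2,"rx": 0,"ry": 0,"rz": 0,"gripper": 1},{"tx": 0,"ty": 0,"tz": 0.28,"rx": 0,"ry": 0,"rz": 0,"gripper": 1},{"tx": 0,"ty": 0,"tz": 0.32,"rx": 0,"ry": 0,"rz": 0,"gripper": 1}]}}

```text
time: 2.95
tool_pos: [518.5, 189.9, 72.6]
tool_rot: [[-0.48, 0.877, 0.001], [0.877, 0.48, 0.0], [-0.0, 0.001, -1.0]]
ft_force: [-4.9, -0.7, 11.0]
finger_gap: 0.1
```

Call:
{"name": "drive_tool", "arguments": {"targets": [{"tx": 0,"ty": 0,"tz": 0.04,"rx": 0,"ry": 0,"rz": 0,"gripper": 1},{"tx": 0,"ty": 0,"tz": 0.08,"rx": 0,"ry": 0,"rz": 0,"gripper": 1},{"tx": 0,"ty": 0,"tz": 0.08,"rx": 0,"ry": 0,"rz": 0,"gripper": 1}]}}

```text
time: 3.25
tool_pos: [518.7, 190.0, 71.0]
tool_rot: [[-0.48, 0.877, 0.001], [0.877, 0.48, 0.0], [-0.0, 0.001, -1.0]]
ft_force: [-7.5, -1.7, 14.7]
finger_gap: 0.1
```

Call:
{"name": "drive_tool", "arguments": {"targets": [{"tx": 0,"ty": 0,"tz": 0.05,"rx": 0,"ry": 0,"rz": 0,"gripper": 1},{"tx": 0,"ty": 0,"tz": 0.05,"rx": 0,"ry": 0,"rz": 0,"gripper": 1},{"tx": 0,"ty": 0,"tz": 0.05,"rx": 0,"ry": 0,"rz": 0,"gripper": 1}]}}

```text
time: 3.55
tool_pos: [518.9, 190.1, 70.0]
tool_rot: [[-0.48, 0.877, 0.001], [0.877, 0.48, 0.0], [-0.0, 0.001, -1.0]]
ft_force: [-9.1, -1.9, 19.6]
finger_gap: -0.0
```

The contact force has gone up to about 20 N at z=70, so the lever is at its stop. I'll retreat straight up and open, then check.

Call:
{"name": "drive_tool", "arguments": {"targets": [{"tx": 0,"ty": 0,"tz": -0.6,"rx": 0,"ry": 0,"rz": 0,"gripper": 1},{"tx": 0,"ty": 0,"tz": -1.6,"rx": 0,"ry": 0,"rz": 0,"gripper": 1},{"tx": 0,"ty": 0,"tz": -2.7,"rx": 0,"ry": 0,"rz": 0,"gripper": 1},{"tx": 0,"ty": 0,"tz": -3.8,"rx": 0,"ry": 0,"rz": 0,"gripper": 1},{"tx": 0,"ty": 0,"tz": -4.6,"rx": 0,"ry": 0,"rz": 0,"gripper": 0},{"tx": 0,"ty": 0,"tz": -4.6,"rx": 0,"ry": 0,"rz": 0,"gripper": -0.6}]}}

```text
time: 4.15
tool_pos: [522.3, 190.6, 257.2]
tool_rot: [[-0.48, 0.877, 0.014], [0.877, 0.48, 0.003], [-0.004, 0.013, -1.0]]
ft_force: [0.5, 0.3, -0.7]
finger_gap: 28.3
```

```bash
python3 -c "
from h import *
st()
plan((606,224,240),28.7)
crop(bot.camera('side'),270,120,80,70,8,'pics/s3.png')
crop(bot.camera('top'),225,145,80,60,8,'pics/t3.png')"
```

```text
t 4.15 pos [522.3 190.6 257.2] yaw_y 28.69 z [ 0.0136  0.0027 -0.9999] F [ 0.5  0.3 -0.7] gap 28.3
t [-0.269  2.23   0.462] r [ 0.151  0.048 -0.002] mm 92.0
```

View pics/s3.png

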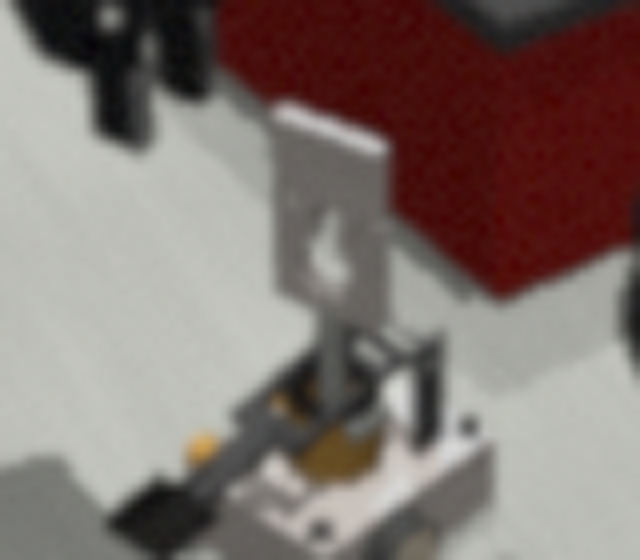

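The side view shows the lever tilted down: the pad is now at about (290,184), lower than the (290,175) it started at. The lance is still seated. Now I'll go over the plate with the fingers opened.

Call:
{"name": "drive_tool", "arguments": {"targets": [{"tx": -0.1,"ty": 0.8,"tz": 0,"rx": 0,"ry": 0,"rz": 0,"gripper": -0.6},{"tx": -0.2,"ty": 1.6,"tz": 0,"rx": 0,"ry": 0,"rz": 0,"gripper": -0.6},{"tx": -0.27,"ty": 2.2,"tz": 0.2,"rx": 0,"ry": 0,"rz": 0,"gripper": -0.6},{"tx": -0.27,"ty": 2.23,"tz": 0.4,"rx": 0,"ry": 0,"rz": 0,"gripper": -0.6},{"tx": -0.27,"ty": 2.23,"tz": 0.4,"rx": 0,"ry": 0,"rz": 0,"gripper": -0.6}]}}

```text
time: 4.75
tool_pos: [599.4, 222.6, 230.1]
tool_rot: [[-0.48, 0.877, -0.008], [0.877, 0.48, -0.002], [0.002, -0.008, -1.0]]
ft_force: [0.0, -0.5, -1.2]
finger_gap: 68.2
```

```bash
python3 -c "
from h import *
st()
plan((606,224,179),28.7)
crop(bot.camera('side'),270,100,80,70,8,'pics/s4.png')
"
```

```text
t 4.75 pos [599.4 222.6 230.1] yaw_y 28.7 z [-0.008  -0.0019 -1.    ] F [ 0.  -0.5 -1.2] gap 68.2
t [-0.052  0.172  1.277] r [-0.091 -0.025 -0.001] mm 52.0
```

View pics/s4.png

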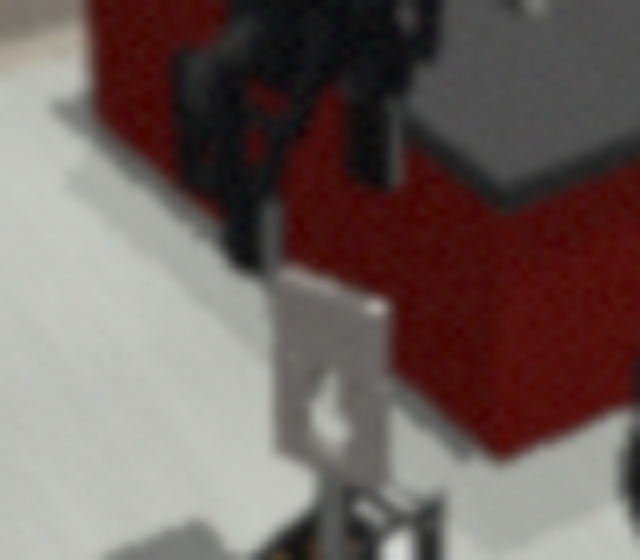

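The open fingers straddle the plate's top edge, with tips at about (302,133) and (317,122). Descending to grip height (TCP z≈179), then I'll check before closing.

Call:
{"name": "drive_tool", "arguments": {"targets": [{"tx": -0.04,"ty": 0.08,"tz": 0.3,"rx": 0,"ry": 0,"rz": 0,"gripper": -0.6},{"tx": -0.04,"ty": 0.12,"tz": 0.7,"rx": 0,"ry": 0,"rz": 0,"gripper": -0.6},{"tx": -0.04,"ty": 0.12,"tz": 1.0,"rx": 0,"ry": 0,"rz": 0,"gripper": -0.6},{"tx": -0.04,"ty": 0.12,"tz": 1.25,"rx": 0,"ry": 0,"rz": 0,"gripper": -0.6},{"tx": -0.04,"ty": 0.12,"tz": 1.25,"rx": 0,"ry": 0,"rz": 0,"gripper": -0.6},{"tx": -0.04,"ty": 0.12,"tz": 1.25,"rx": 0,"ry": 0,"rz": 0,"gripper": -0.6}]}}

```text
time: 5.4
tool_pos: [606.3, 223.9, 184.6]
tool_rot: [[-0.48, 0.877, -0.001], [0.877, 0.48, -0.0], [0.0, -0.001, -1.0]]
ft_force: [-0.4, 0.4, 0.4]
finger_gap: 68.4
```

```bash
python3 -c "
from h import *
st()
plan((606,224,179),28.7)
crop(bot.camera('side'),270,100,80,70,8,'pics/s5.png')
"
```

```text
t 5.4 pos [606.3 223.9 184.6] yaw_y 28.69 z [-6.e-04 -1.e-04 -1.e+00] F [-0.4  0.4  0.4] gap 68.4
t [ 0.005 -0.006  0.14 ] r [-0.007 -0.002 -0.002] mm 6.0
```

View pics/s5.png

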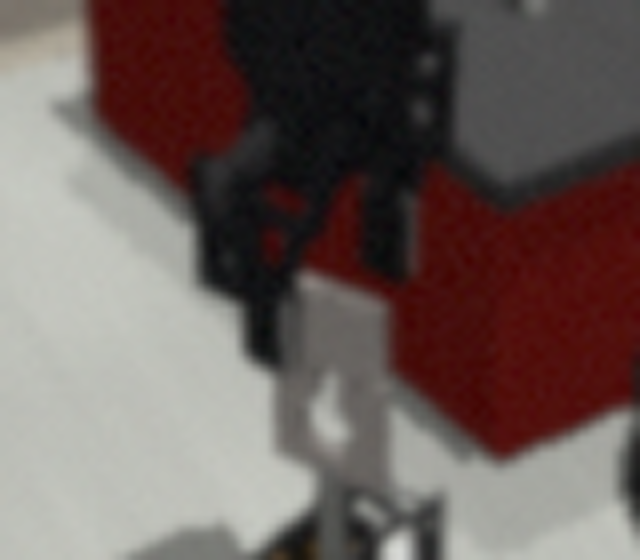

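The plate sits between the fingers. A further 5 mm down, then close.

Call:
{"name": "drive_tool", "arguments": {"targets": [{"tx": 0,"ty": 0,"tz": 0.14,"rx": 0,"ry": 0,"rz": 0,"gripper": -0.6},{"tx": 0,"ty": 0,"tz": 0.14,"rx": 0,"ry": 0,"rz": 0,"gripper": 0},{"tx": 0,"ty": 0,"tz": 0.14,"rx": 0,"ry": 0,"rz": 0,"gripper": 0.5},{"tx": 0,"ty": 0,"tz": 0.14,"rx": 0,"ry": 0,"rz": 0,"gripper": 1},{"tx": 0,"ty": 0,"tz": 0.14,"rx": 0,"ry": 0,"rz": 0,"gripper": 1},{"tx": 0,"ty": 0,"tz": 0.14,"rx": 0,"ry": 0,"rz": 0,"gripper": 1},{"tx": 0,"ty": 0,"tz": 0.14,"rx": 0,"ry": 0,"rz": 0,"gripper": 1}], "force": 70}}

```text
time: 6.15
tool_pos: [607.5, 224.5, 179.8]
tool_rot: [[-0.48, 0.877, 0.003], [0.877, 0.48, 0.001], [-0.0, 0.003, -1.0]]
ft_force: [2.8, 0.7, -0.8]
finger_gap: 6.8
```

```bash
python3 -c "
from h import *
st()
crop(bot.camera('side'),270,110,80,70,8,'pics/s6.png')
"
```

```text
t 6.15 pos [607.5 224.5 179.8] yaw_y 28.69 z [ 0.0028  0.0012 -1.    ] F [ 2.8  0.7 -0.8] gap 6.8
```

View pics/s6.png

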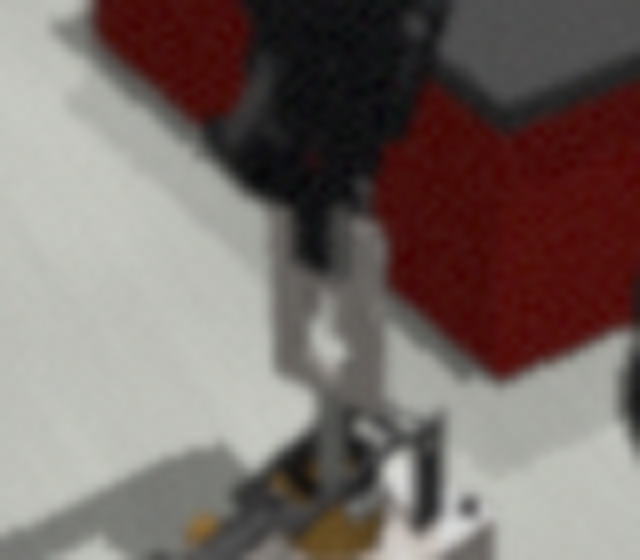

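The plate is held (gap about 7 mm for the 8 mm plate). Lifting straight up, gently at first.

Call:
{"name": "drive_tool", "arguments": {"targets": [{"tx": 0,"ty": 0,"tz": -0.1,"rx": 0,"ry": 0,"rz": 0,"gripper": 1},{"tx": 0,"ty": 0,"tz": -0.25,"rx": 0,"ry": 0,"rz": 0,"gripper": 1},{"tx": 0,"ty": 0,"tz": -0.4,"rx": 0,"ry": 0,"rz": 0,"gripper": 1},{"tx": 0,"ty": 0,"tz": -0.5,"rx": 0,"ry": 0,"rz": 0,"gripper": 1}], "force": 90}}

```text
time: 6.6
tool_pos: [606.8, 224.2, 200.1]
tool_rot: [[-0.48, 0.877, 0.001], [0.877, 0.48, 0.0], [-0.0, 0.001, -1.0]]
ft_force: [4.2, 2.1, -4.8]
finger_gap: 6.0
```

Call:
{"name": "drive_tool", "arguments": {"targets": [{"tx": 0,"ty": 0,"tz": -0.3,"rx": 0,"ry": 0,"rz": 0,"gripper": 1},{"tx": 0,"ty": 0,"tz": -0.6,"rx": 0,"ry": 0,"rz": 0,"gripper": 1},{"tx": 0,"ty": 0,"tz": -1.0,"rx": 0,"ry": 0,"rz": 0,"gripper": 1},{"tx": 0,"ty": 0,"tz": -1.5,"rx": 0,"ry": 0,"rz": 0,"gripper": 1},{"tx": 0,"ty": 0,"tz": -2.0,"rx": 0,"ry": 0,"rz": 0,"gripper": 1},{"tx": 0,"ty": 0,"tz": -2.2,"rx": 0,"ry": 0,"rz": 0,"gripper": 1},{"tx": 0,"ty": 0,"tz": -2.2,"rx": 0,"ry": 0,"rz": 0,"gripper": 1}]}}

```text
time: 7.3
tool_pos: [607.0, 224.0, 289.9]
tool_rot: [[-0.48, 0.877, 0.003], [0.877, 0.48, 0.0], [-0.001, 0.003, -1.0]]
ft_force: [-0.0, -0.4, -2.6]
finger_gap: 6.4
```

```bash
python3 -c "
from h import *
st()
im=bot.camera('side')
crop(im,270,80,80,100,6,'pics/s7.png')
plan((480,-19,290),-0.6)
"
```

```text
t 7.3 pos [607.  224.  289.9] yaw_y 28.69 z [ 3.e-03  3.e-04 -1.e+00] F [-0.  -0.4 -2.6] gap 6.4
t [-3.811 -5.685 -0.048] r [3.000e-03 2.000e-03 5.858e+00] mm 274.0
```

View pics/s7.png

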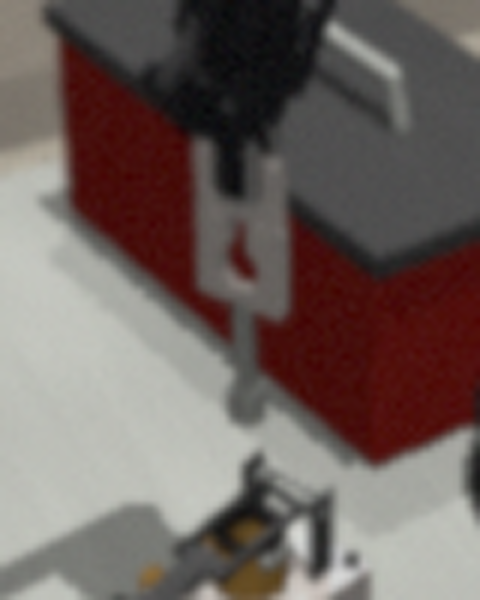

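The lance is out and hanging upright in the grip (wrist force about -2.6 N, its weight), and the ring is still down. Next I'll carry it in front of the post.

Call:
{"name": "drive_tool", "arguments": {"targets": [{"tx": -0.4,"ty": -0.6,"tz": 0,"rx": 0,"ry": 0,"rz": 0.6,"gripper": 1},{"tx": -0.9,"ty": -1.35,"tz": 0,"rx": 0,"ry": 0,"rz": 1.4,"gripper": 1},{"tx": -1.4,"ty": -2.1,"tz": 0,"rx": 0,"ry": 0,"rz": 2.2,"gripper": 1},{"tx": -1.9,"ty": -2.85,"tz": 0,"rx": 0,"ry": 0,"rz": 3,"gripper": 1},{"tx": -2.4,"ty": -3.6,"tz": 0,"rx": 0,"ry": 0,"rz": 3.8,"gripper": 1},{"tx": -2.9,"ty": -4.35,"tz": 0,"rx": 0,"ry": 0,"rz": 4.6,"gripper": 1},{"tx": -3.4,"ty": -5.05,"tz": 0,"rx": 0,"ry": 0,"rz": 5.4,"gripper": 1},{"tx": -3.8,"ty": -5.6,"tz": 0,"rx": 0,"ry": 0,"rz": 5.86,"gripper": 1},{"tx": -3.8,"ty": -5.6,"tz": 0,"rx": 0,"ry": 0,"rz": 5.86,"gripper": 1},{"tx": -3.8,"ty": -5.6,"tz": 0,"rx": 0,"ry": 0,"rz": 5.86,"gripper": 1}]}}

```text
time: 8.35
tool_pos: [482.1, -16.9, 286.3]
tool_rot: [[0.012, 1.0, -0.002], [1.0, -0.012, 0.001], [0.001, -0.002, -1.0]]
ft_force: [0.2, 0.1, -2.8]
finger_gap: 6.0
```

```bash
python3 -c "
from h import *
st()
im=bot.camera('side')
crop(im,290,120,100,100,6,'pics/s8.png')
crop(bot.camera('top'),300,160,60,60,10,'pics/t8.png')
plan((490,-19,207),-0.6)
"
```

```text
t 8.35 pos [482.1 -16.9 286.3] yaw_y -0.68 z [-0.0022  0.0011 -1.    ] F [ 0.2  0.1 -2.8] gap 6.0
t [-0.071  0.184  1.991] r [-0.016 -0.009  0.008] mm 80.0
```

View pics/s8.png

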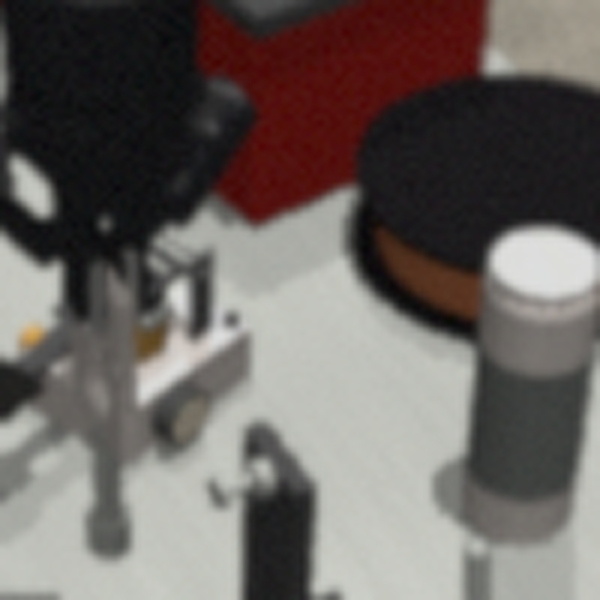

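View pics/t8.png

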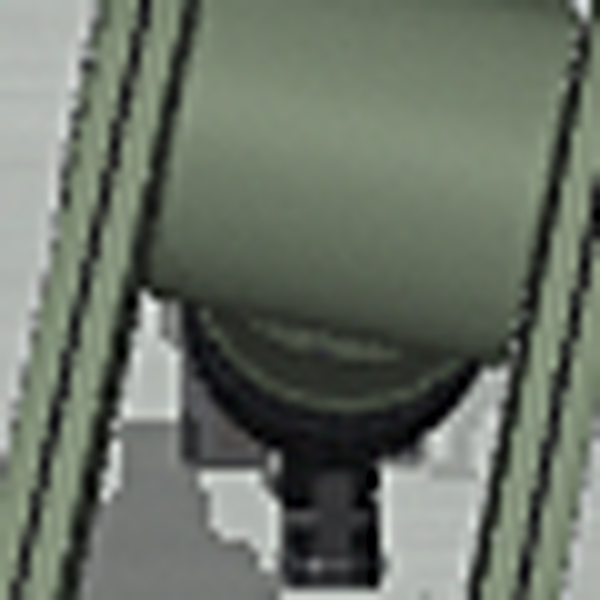

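The lance is about 60 mm in front of the post, with its bottom at side px (308,211). The screw head is at about (326,202). Now lowering to insertion height, still short of the head.

Call:
{"name": "drive_tool", "arguments": {"targets": [{"tx": -0.07,"ty": 0.2,"tz": 0.5,"rx": 0,"ry": 0,"rz": 0,"gripper": 1},{"tx": -0.07,"ty": 0.4,"tz": 1.2,"rx": 0,"ry": 0,"rz": 0,"gripper": 1},{"tx": -0.07,"ty": 0.45,"tz": 1.8,"rx": 0,"ry": 0,"rz": 0,"gripper": 1},{"tx": -0.07,"ty": 0.45,"tz": 1.95,"rx": 0,"ry": 0,"rz": 0,"gripper": 1},{"tx": -0.07,"ty": 0.45,"tz": 1.95,"rx": 0,"ry": 0,"rz": 0,"gripper": 1},{"tx": -0.07,"ty": 0.45,"tz": 1.95,"rx": 0,"ry": 0,"rz": 0,"gripper": 1}]}}

```text
time: 9.05
tool_pos: [501.8, -19.5, 210.4]
tool_rot: [[0.01, 1.0, 0.002], [1.0, -0.01, -0.0], [-0.0, 0.002, -1.0]]
ft_force: [0.3, -0.1, -1.4]
finger_gap: 6.1
```

```bash
python3 -c "
from h import *
st()
im=np.mean([bot.camera('side') for _ in range(4)],0).astype(np.uint8)
np.save('s9.npy',im)
crop(im,298,160,50,60,12,'pics/s9.png')
s=bot.state();T=s['tool_pos'];R=s['tool_rot']
for nm,lz in(('bottom',0),('spig',20),('plbot',72),('key',94),('slot',122),('top',160)): print(nm,proj('side',T+R[:,2]*(135.8-lz)))
print('L/R plate bottom',proj('side',T+R[:,2]*63.8+R[:,0]*25),proj('side',T+R[:,2]*63.8-R[:,0]*25))
print('head face',proj('side',[536.5,-19,165]),'spacer end',proj('side',[555.5,-19,165]), 'bar top corners',proj('side',[[563.5,6,175],[563.5,-44,175],[575.5,-44,175]]))
"
```

```text
t 9.05 pos [501.8 -19.5 210.4] yaw_y -0.56 z [ 1.7e-03 -3.0e-04 -1.0e+00] F [ 0.3 -0.1 -1.4] gap 6.1
bottom [[316.40843145 228.07157435]]
spig [[316.34534032 223.17029744]]
plbot [[316.17494136 209.88215992]]
key [[316.0999634  204.01159754]]
slot [[316.001939  196.3145805]]
top [[315.86406517 185.44590362]]
L/R plate bottom [[312.24677856 204.11011273]] [[320.21227732 215.81388842]]
head face [[327.44557016 200.91913488]] spacer end [[333.67885051 198.77376803]] bar top corners [[332.09587176 189.63098075]
 [340.7765242  200.87036357]
 [344.72235269 199.49689539]]
```

View pics/s9.png

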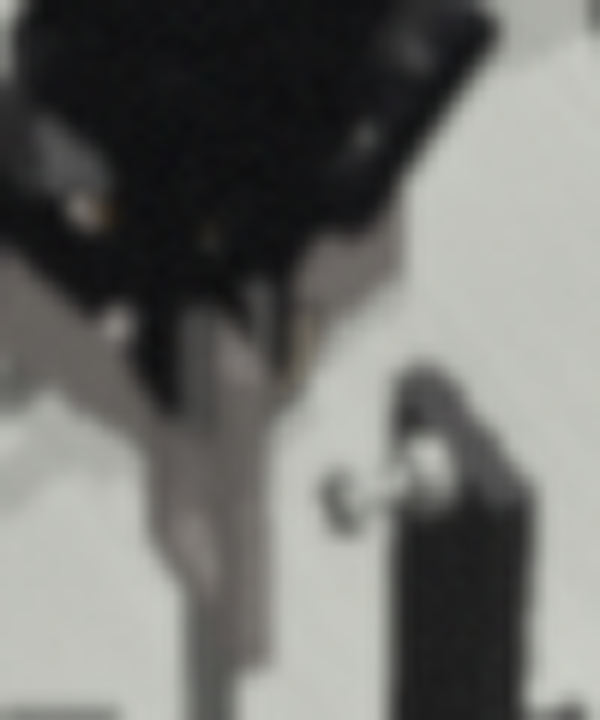

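The side view has the screw head at (326.0,201.0) and the plate's lower corner at (320.0,215.0). Both are within about 1 px of prediction, so any misalignment is about 2 mm or less, inside the hole's 4 mm margin. I'll advance to the head and check the pose.

```bash
python3 -c "
from h import *
st()
plan((524,-20,206.8),-0.6)
"
```

```text
t 9.25 pos [501.8 -20.  210.9] yaw_y -0.6 z [ 2.8e-03 -6.0e-04 -1.0e+00] F [ 0.3  0.5 -3.9] gap 6.3
t [0.005 0.554 0.103] r [ 0.032  0.007 -0.   ] mm 23.0
```

Call:
{"name": "drive_tool", "arguments": {"targets": [{"tx": 0,"ty": 0.15,"tz": 0.1,"rx": 0,"ry": 0,"rz": 0,"gripper": 1},{"tx": 0,"ty": 0.35,"tz": 0.1,"rx": 0,"ry": 0,"rz": 0,"gripper": 1},{"tx": 0,"ty": 0.55,"tz": 0.1,"rx": 0,"ry": 0,"rz": 0,"gripper": 1},{"tx": 0,"ty": 0.55,"tz": 0.1,"rx": 0,"ry": 0,"rz": 0,"gripper": 1},{"tx": 0,"ty": 0.55,"tz": 0.1,"rx": 0,"ry": 0,"rz": 0,"gripper": 1}]}}

```text
time: 9.75
tool_pos: [523.2, -20.1, 205.2]
tool_rot: [[0.011, 1.0, -0.0], [1.0, -0.011, 0.0], [0.0, -0.0, -1.0]]
ft_force: [0.7, -0.2, -2.6]
finger_gap: 6.3
```

```bash
python3 -c "
from h import *
im=bot.camera('side')
crop(im,298,160,50,60,12,'pics/s10.png')
st()
plan((548,-20,206.8),-0.6)
"
```

```text
t 9.8 pos [522.9 -20.1 205.1] yaw_y -0.6 z [-7.e-04  1.e-04 -1.e+00] F [ 0.8 -0.  -2. ] gap 5.9
t [ 0.009  0.627 -0.042] r [-0.008 -0.001 -0.001] mm 25.0
```

View pics/s10.png

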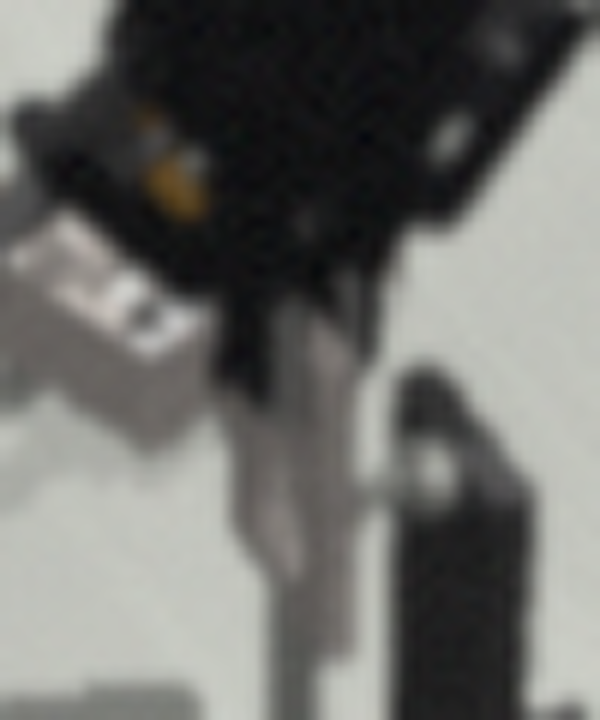

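The plate is about 10 mm short of the head, and the shank shows behind it at about (329,201). Advancing slowly and watching the force.

Call:
{"name": "drive_tool", "arguments": {"targets": [{"tx": 0,"ty": 0.1,"tz": -0.04,"rx": 0,"ry": 0,"rz": 0,"gripper": 1},{"tx": 0,"ty": 0.2,"tz": -0.04,"rx": 0,"ry": 0,"rz": 0,"gripper": 1},{"tx": 0,"ty": 0.3,"tz": -0.04,"rx": 0,"ry": 0,"rz": 0,"gripper": 1},{"tx": 0,"ty": 0.35,"tz": -0.04,"rx": 0,"ry": 0,"rz": 0,"gripper": 1},{"tx": 0,"ty": 0.35,"tz": -0.04,"rx": 0,"ry": 0,"rz": 0,"gripper": 1}]}}

```text
time: 10.3
tool_pos: [537.2, -20.3, 206.9]
tool_rot: [[0.011, 1.0, -0.0], [1.0, -0.011, -0.0], [-0.0, -0.0, -1.0]]
ft_force: [0.9, 1.1, -1.6]
finger_gap: 6.4
```

Call:
{"name": "drive_tool", "arguments": {"targets": [{"tx": 0,"ty": 0.07,"tz": 0,"rx": 0,"ry": 0,"rz": 0,"gripper": 1},{"tx": 0,"ty": 0.14,"tz": 0,"rx": 0,"ry": 0,"rz": 0,"gripper": 1},{"tx": 0,"ty": 0.2,"tz": 0,"rx": 0,"ry": 0,"rz": 0,"gripper": 1},{"tx": 0,"ty": 0.25,"tz": 0,"rx": 0,"ry": 0,"rz": 0,"gripper": 1},{"tx": 0,"ty": 0.25,"tz": 0,"rx": 0,"ry": 0,"rz": 0,"gripper": 1}]}}

```text
time: 10.8
tool_pos: [547.2, -20.4, 206.9]
tool_rot: [[0.011, 1.0, 0.0], [1.0, -0.011, -0.0], [-0.0, 0.0, -1.0]]
ft_force: [-0.5, 0.4, -2.0]
finger_gap: 6.3
```

```bash
python3 -c "
from h import *
im=bot.camera('side')
crop(im,308,160,50,60,12,'pics/s11.png')
st()
"
```

```text
t 10.85 pos [547.  -20.4 206.9] yaw_y -0.61 z [-1.e-04 -0.e+00 -1.e+00] F [-0.2 -0.6 -2.8] gap 5.9
```

View pics/s11.png

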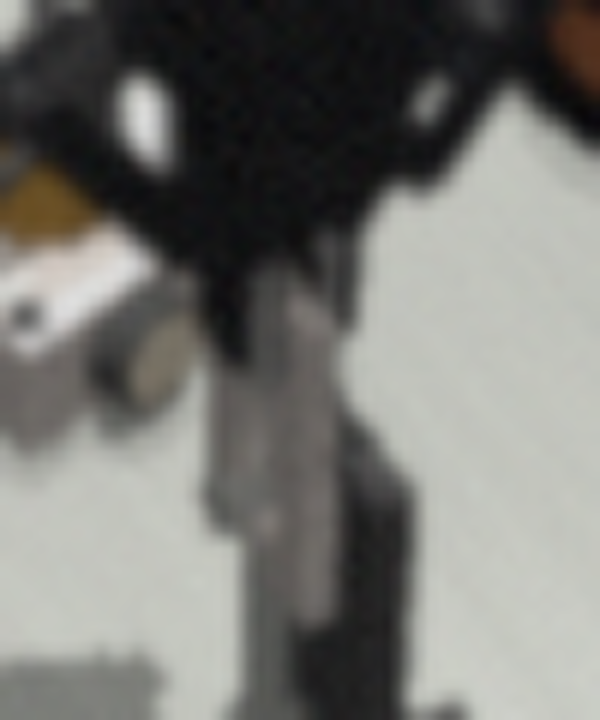

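No contact force with the plate centre at x=547, so the head should be through the hole. I'll confirm by gentle probing, first toward the spacer (+x).

Call:
{"name": "drive_tool", "arguments": {"targets": [{"tx": 0,"ty": 0.05,"tz": 0,"rx": 0,"ry": 0,"rz": 0,"gripper": 1},{"tx": 0,"ty": 0.1,"tz": 0,"rx": 0,"ry": 0,"rz": 0,"gripper": 1},{"tx": 0,"ty": 0.1,"tz": 0,"rx": 0,"ry": 0,"rz": 0,"gripper": 1}]}}

```text
time: 11.15
tool_pos: [550.5, -20.3, 206.7]
tool_rot: [[0.011, 1.0, -0.002], [1.0, -0.011, 0.0], [0.0, -0.002, -1.0]]
ft_force: [-1.2, 0.7, -2.4]
finger_gap: 6.2
```

Call:
{"name": "drive_tool", "arguments": {"targets": [{"tx": 0,"ty": 0.03,"tz": 0,"rx": 0,"ry": 0,"rz": 0,"gripper": 1},{"tx": 0,"ty": 0.06,"tz": 0,"rx": 0,"ry": 0,"rz": 0,"gripper": 1},{"tx": 0,"ty": 0.06,"tz": 0,"rx": 0,"ry": 0,"rz": 0,"gripper": 1}]}}

```text
time: 11.45
tool_pos: [552.1, -20.3, 206.5]
tool_rot: [[0.011, 1.0, -0.004], [1.0, -0.011, 0.0], [0.0, -0.004, -1.0]]
ft_force: [-6.2, -0.3, -0.5]
finger_gap: 6.4
```

Contact begins around x≈551, probably the spigot or spacer meeting the post. I'll back off to x≈547 and probe sideways for the shank (hole ±8 mm about it) to find the exact y centre.

Call:
{"name": "drive_tool", "arguments": {"targets": [{"tx": 0.05,"ty": -0.08,"tz": 0,"rx": 0,"ry": 0,"rz": 0,"gripper": 1},{"tx": 0.1,"ty": -0.15,"tz": 0,"rx": 0,"ry": 0,"rz": 0,"gripper": 1},{"tx": 0.13,"ty": -0.15,"tz": 0,"rx": 0,"ry": 0,"rz": 0,"gripper": 1},{"tx": 0.13,"ty": -0.15,"tz": 0,"rx": 0,"ry": 0,"rz": 0,"gripper": 1}]}}

```text
time: 11.85
tool_pos: [547.9, -14.5, 207.3]
tool_rot: [[0.011, 1.0, 0.002], [1.0, -0.011, 0.001], [0.001, 0.002, -1.0]]
ft_force: [-0.7, 1.0, -2.9]
finger_gap: 6.5
```

Call:
{"name": "drive_tool", "arguments": {"targets": [{"tx": 0.03,"ty": 0,"tz": 0,"rx": 0,"ry": 0,"rz": 0,"gripper": 1},{"tx": 0.03,"ty": 0,"tz": 0,"rx": 0,"ry": 0,"rz": 0,"gripper": 1}]}}

```text
time: 12.05
tool_pos: [547.9, -13.5, 207.2]
tool_rot: [[0.01, 1.0, 0.001], [1.0, -0.01, 0.001], [0.001, 0.001, -1.0]]
ft_force: [0.4, -0.1, -2.7]
finger_gap: 6.4
```

Call:
{"name": "drive_tool", "arguments": {"targets": [{"tx": 0.03,"ty": 0,"tz": 0,"rx": 0,"ry": 0,"rz": 0,"gripper": 1},{"tx": 0.03,"ty": 0,"tz": 0,"rx": 0,"ry": 0,"rz": 0,"gripper": 1}]}}

```text
time: 12.25
tool_pos: [547.8, -13.1, 207.2]
tool_rot: [[0.01, 1.0, 0.001], [1.0, -0.01, -0.001], [-0.001, 0.001, -1.0]]
ft_force: [0.3, -1.3, -2.0]
finger_gap: 6.2
```

Call:
{"name": "drive_tool", "arguments": {"targets": [{"tx": 0.03,"ty": 0,"tz": 0,"rx": 0,"ry": 0,"rz": 0,"gripper": 1},{"tx": 0.03,"ty": 0,"tz": 0,"rx": 0,"ry": 0,"rz": 0,"gripper": 1}]}}

```text
time: 12.45
tool_pos: [547.8, -12.7, 207.1]
tool_rot: [[0.011, 1.0, 0.001], [1.0, -0.011, -0.003], [-0.003, 0.001, -1.0]]
ft_force: [0.7, -6.1, -2.5]
finger_gap: 6.4
```

Contact on the +y side at y≈-13.2. Now the other side.

Call:
{"name": "drive_tool", "arguments": {"targets": [{"tx": -0.1,"ty": 0,"tz": 0,"rx": 0,"ry": 0,"rz": 0,"gripper": 1},{"tx": -0.2,"ty": 0,"tz": 0,"rx": 0,"ry": 0,"rz": 0,"gripper": 1},{"tx": -0.3,"ty": 0,"tz": 0,"rx": 0,"ry": 0,"rz": 0,"gripper": 1},{"tx": -0.36,"ty": 0,"tz": 0,"rx": 0,"ry": 0,"rz": 0,"gripper": 1},{"tx": -0.36,"ty": 0,"tz": 0,"rx": 0,"ry": 0,"rz": 0,"gripper": 1}]}}

```text
time: 12.95
tool_pos: [547.2, -26.1, 206.9]
tool_rot: [[0.011, 1.0, -0.0], [1.0, -0.011, 0.0], [0.0, -0.0, -1.0]]
ft_force: [-0.6, -0.9, -2.8]
finger_gap: 6.2
```

Call:
{"name": "drive_tool", "arguments": {"targets": [{"tx": -0.03,"ty": 0,"tz": 0,"rx": 0,"ry": 0,"rz": 0,"gripper": 1},{"tx": -0.03,"ty": 0,"tz": 0,"rx": 0,"ry": 0,"rz": 0,"gripper": 1}]}}

```text
time: 13.15
tool_pos: [547.3, -27.1, 206.9]
tool_rot: [[0.011, 1.0, -0.0], [1.0, -0.011, 0.0], [0.0, -0.0, -1.0]]
ft_force: [0.2, -0.5, -2.6]
finger_gap: 5.8
```

Call:
{"name": "drive_tool", "arguments": {"targets": [{"tx": -0.03,"ty": 0,"tz": 0,"rx": 0,"ry": 0,"rz": 0,"gripper": 1},{"tx": -0.03,"ty": 0,"tz": 0,"rx": 0,"ry": 0,"rz": 0,"gripper": 1}]}}

```text
time: 13.35
tool_pos: [547.3, -28.4, 206.9]
tool_rot: [[0.011, 1.0, 0.0], [1.0, -0.011, -0.0], [-0.0, 0.0, -1.0]]
ft_force: [-0.2, -0.1, -2.9]
finger_gap: 6.3
```

Call:
{"name": "drive_tool", "arguments": {"targets": [{"tx": -0.03,"ty": 0,"tz": 0,"rx": 0,"ry": 0,"rz": 0,"gripper": 1},{"tx": -0.03,"ty": 0,"tz": 0,"rx": 0,"ry": 0,"rz": 0,"gripper": 1}]}}

```text
time: 13.55
tool_pos: [547.2, -29.5, 206.9]
tool_rot: [[0.011, 1.0, -0.0], [1.0, -0.011, 0.0], [0.0, -0.0, -1.0]]
ft_force: [0.6, 0.4, -2.7]
finger_gap: 6.3
```

Call:
{"name": "drive_tool", "arguments": {"targets": [{"tx": -0.03,"ty": 0,"tz": 0,"rx": 0,"ry": 0,"rz": 0,"gripper": 1},{"tx": -0.03,"ty": 0,"tz": 0,"rx": 0,"ry": 0,"rz": 0,"gripper": 1}]}}

```text
time: 13.75
tool_pos: [547.2, -29.9, 206.9]
tool_rot: [[0.011, 1.0, -0.0], [1.0, -0.011, 0.002], [0.002, -0.0, -1.0]]
ft_force: [-0.0, 4.1, -2.1]
finger_gap: 6.1
```

Call:
{"name": "drive_tool", "arguments": {"targets": [{"tx": -0.03,"ty": 0,"tz": 0,"rx": 0,"ry": 0,"rz": 0,"gripper": 1},{"tx": -0.03,"ty": 0,"tz": 0,"rx": 0,"ry": 0,"rz": 0,"gripper": 1}]}}

```text
time: 13.95
tool_pos: [547.2, -30.2, 206.8]
tool_rot: [[0.01, 1.0, -0.0], [1.0, -0.01, 0.004], [0.004, -0.0, -1.0]]
ft_force: [0.8, 5.1, -2.5]
finger_gap: 5.7
```

Contact on the -y side at y≈-29.6. The 16.4 mm span matches the expected 16 mm of play, so the shank is in the round hole, centred at y≈-21.4.

Call:
{"name": "drive_tool", "arguments": {"targets": [{"tx": 0.1,"ty": 0,"tz": 0,"rx": 0,"ry": 0,"rz": 0,"gripper": 1},{"tx": 0.23,"ty": 0,"tz": 0,"rx": 0,"ry": 0,"rz": 0,"gripper": 1},{"tx": 0.23,"ty": 0,"tz": 0,"rx": 0,"ry": 0,"rz": 0,"gripper": 1},{"tx": 0.23,"ty": 0,"tz": 0,"rx": 0,"ry": 0,"rz": 0,"gripper": 1},{"tx": 0.23,"ty": 0,"tz": 0,"rx": 0,"ry": 0,"rz": 0,"gripper": 1}]}}

```text
time: 14.45
tool_pos: [547.3, -23.0, 206.9]
tool_rot: [[0.011, 1.0, 0.0], [1.0, -0.011, -0.001], [-0.001, 0.0, -1.0]]
ft_force: [-0.5, -0.4, -1.9]
finger_gap: 6.0
```

```bash
python3 -c "
from h import *
st()
plan((547,-21.4,183),-0.6)
"
```

```text
t 14.45 pos [547.3 -23.  206.9] yaw_y -0.61 z [ 0.e+00 -6.e-04 -1.e+00] F [-0.5 -0.4 -1.9] gap 6.0
t [ 0.041 -0.009  0.599] r [ 0.     0.006 -0.003] mm 24.0
```

Call:
{"name": "drive_tool", "arguments": {"targets": [{"tx": 0.04,"ty": 0,"tz": 0,"rx": 0,"ry": 0,"rz": 0,"gripper": 1},{"tx": 0.04,"ty": 0,"tz": 0.05,"rx": 0,"ry": 0,"rz": 0,"gripper": 1},{"tx": 0.04,"ty": 0,"tz": 0.12,"rx": 0,"ry": 0,"rz": 0,"gripper": 1},{"tx": 0.04,"ty": 0,"tz": 0.19,"rx": 0,"ry": 0,"rz": 0,"gripper": 1},{"tx": 0.04,"ty": 0,"tz": 0.24,"rx": 0,"ry": 0,"rz": 0,"gripper": 1},{"tx": 0.04,"ty": 0,"tz": 0.24,"rx": 0,"ry": 0,"rz": 0,"gripper": 1}]}}

```text
time: 15.05
tool_pos: [546.9, -21.1, 196.7]
tool_rot: [[0.011, 1.0, -0.001], [1.0, -0.011, 0.0], [0.0, -0.001, -1.0]]
ft_force: [0.6, 0.3, -3.0]
finger_gap: 6.2
```

Call:
{"name": "drive_tool", "arguments": {"targets": [{"tx": 0,"ty": 0,"tz": 0.05,"rx": 0,"ry": 0,"rz": 0,"gripper": 1},{"tx": 0,"ty": 0,"tz": 0.1,"rx": 0,"ry": 0,"rz": 0,"gripper": 1},{"tx": 0,"ty": 0,"tz": 0.1,"rx": 0,"ry": 0,"rz": 0,"gripper": 1}]}}

```text
time: 15.35
tool_pos: [547.1, -21.1, 192.9]
tool_rot: [[0.011, 1.0, -0.001], [1.0, -0.011, 0.0], [0.0, -0.001, -1.0]]
ft_force: [0.2, 0.8, -2.1]
finger_gap: 6.0
```

The lance is 14 mm down with no extra force, so the shank has entered the slot. Continuing toward rest at TCP z≈182.8.

Call:
{"name": "drive_tool", "arguments": {"targets": [{"tx": 0,"ty": 0,"tz": 0.06,"rx": 0,"ry": 0,"rz": 0,"gripper": 1},{"tx": 0,"ty": 0,"tz": 0.12,"rx": 0,"ry": 0,"rz": 0,"gripper": 1},{"tx": 0,"ty": 0,"tz": 0.18,"rx": 0,"ry": 0,"rz": 0,"gripper": 1},{"tx": 0,"ty": 0,"tz": 0.22,"rx": 0,"ry": 0,"rz": 0,"gripper": 1},{"tx": 0,"ty": 0,"tz": 0.22,"rx": 0,"ry": 0,"rz": 0,"gripper": 1}]}}

```text
time: 15.85
tool_pos: [547.0, -21.1, 184.1]
tool_rot: [[0.011, 1.0, -0.001], [1.0, -0.011, 0.0], [0.0, -0.001, -1.0]]
ft_force: [0.3, 0.1, -2.0]
finger_gap: 6.0
```

Call:
{"name": "drive_tool", "arguments": {"targets": [{"tx": 0,"ty": 0,"tz": 0.03,"rx": 0,"ry": 0,"rz": 0,"gripper": 1},{"tx": 0,"ty": 0,"tz": 0.03,"rx": 0,"ry": 0,"rz": 0,"gripper": 1}]}}

```text
time: 16.05
tool_pos: [547.3, -21.1, 183.2]
tool_rot: [[0.011, 1.0, -0.0], [1.0, -0.011, 0.0], [0.0, -0.0, -1.0]]
ft_force: [-0.2, -0.1, -2.8]
finger_gap: 6.4
```

Call:
{"name": "drive_tool", "arguments": {"targets": [{"tx": 0,"ty": 0,"tz": 0.03,"rx": 0,"ry": 0,"rz": 0,"gripper": 1},{"tx": 0,"ty": 0,"tz": 0.03,"rx": 0,"ry": 0,"rz": 0,"gripper": 1}]}}

```text
time: 16.25
tool_pos: [547.6, -21.2, 182.6]
tool_rot: [[0.011, 1.0, 0.001], [1.0, -0.011, -0.0], [-0.0, 0.001, -1.0]]
ft_force: [-0.4, -0.3, -1.0]
finger_gap: 6.3
```

Call:
{"name": "drive_tool", "arguments": {"targets": [{"tx": 0,"ty": 0,"tz": 0.03,"rx": 0,"ry": 0,"rz": 0,"gripper": 1},{"tx": 0,"ty": 0,"tz": 0.03,"rx": 0,"ry": 0,"rz": 0,"gripper": 1}]}}

```text
time: 16.45
tool_pos: [547.7, -21.2, 182.4]
tool_rot: [[0.011, 1.0, 0.001], [1.0, -0.011, -0.0], [-0.0, 0.001, -1.0]]
ft_force: [-2.9, 0.3, 5.0]
finger_gap: 6.4
```

The vertical force flipped to +5 N at TCP z=182.4, so the slot end rests on the shank as predicted (182.8). Releasing, then going straight up.

Call:
{"name": "drive_tool", "arguments": {"targets": [{"tx": 0,"ty": 0,"tz": -0.02,"rx": 0,"ry": 0,"rz": 0,"gripper": 0.8},{"tx": 0,"ty": 0,"tz": -0.02,"rx": 0,"ry": 0,"rz": 0,"gripper": 0.7},{"tx": 0,"ty": 0,"tz": -0.02,"rx": 0,"ry": 0,"rz": 0,"gripper": 0.5},{"tx": 0,"ty": 0,"tz": -0.02,"rx": 0,"ry": 0,"rz": 0,"gripper": 0.3},{"tx": 0,"ty": 0,"tz": -0.02,"rx": 0,"ry": 0,"rz": 0,"gripper": 0.3}]}}

```text
time: 16.95
tool_pos: [547.3, -21.1, 181.6]
tool_rot: [[0.011, 1.0, -0.0], [1.0, -0.011, 0.0], [0.0, -0.0, -1.0]]
ft_force: [0.2, 0.4, 1.2]
finger_gap: 29.5
```

```bash
python3 -c "
from h import *
im=bot.camera('side')
crop(im,308,160,50,60,12,'pics/s12.png')
st()
"
```

```text
t 17.0 pos [547.3 -21.2 181.6] yaw_y -0.61 z [-2.e-04  0.e+00 -1.e+00] F [ 0.5 -0.3  0.2] gap 29.9
```

View pics/s12.png

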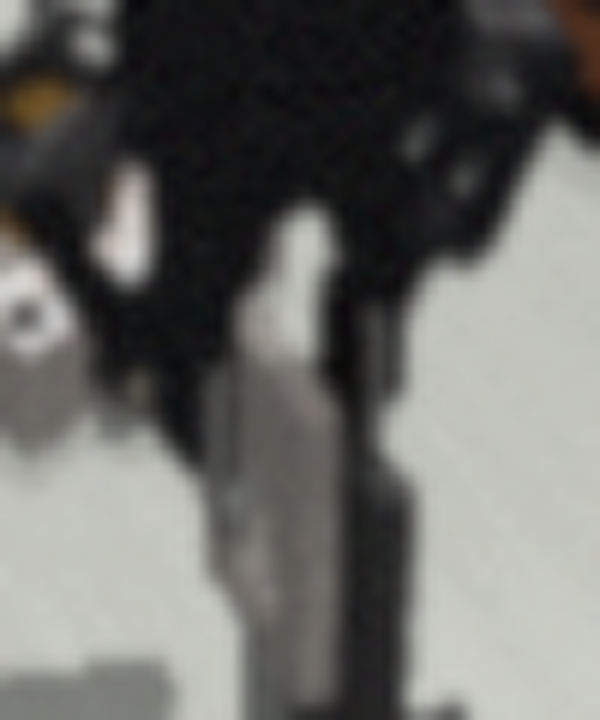

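The fingers are off both faces, and the plate stands upright in front of the bar at about (331,200). Going straight up.

Call:
{"name": "drive_tool", "arguments": {"targets": [{"tx": 0,"ty": 0,"tz": -0.15,"rx": 0,"ry": 0,"rz": 0,"gripper": 0.3},{"tx": 0,"ty": 0,"tz": -0.5,"rx": 0,"ry": 0,"rz": 0,"gripper": 0.3},{"tx": 0,"ty": 0,"tz": -1.2,"rx": 0,"ry": 0,"rz": 0,"gripper": 0.3},{"tx": 0,"ty": 0,"tz": -2.2,"rx": 0,"ry": 0,"rz": 0,"gripper": 0.3},{"tx": 0,"ty": -1,"tz": -3,"rx": 0,"ry": 0,"rz": 0,"gripper": 0.3},{"tx": 0,"ty": -2,"tz": -3.2,"rx": 0,"ry": 0,"rz": 0,"gripper": 0.3},{"tx": 0,"ty": -3,"tz": -3.2,"rx": 0,"ry": 0,"rz": 0,"gripper": 0.3},{"tx": 0,"ty": -3.5,"tz": -3.2,"rx": 0,"ry": 0,"rz": 0,"gripper": 0.3},{"tx": 0,"ty": -3.5,"tz": -3.2,"rx": 0,"ry": 0,"rz": 0,"gripper": 0.3},{"tx": 0,"ty": -3.5,"tz": -3.2,"rx": 0,"ry": 0,"rz": 0,"gripper": 0.3}]}}

```text
time: 18.0
tool_pos: [408.0, -19.8, 311.1]
tool_rot: [[0.011, 1.0, 0.003], [1.0, -0.011, -0.001], [-0.001, 0.003, -1.0]]
ft_force: [0.5, 0.7, 0.6]
finger_gap: 29.9
```

```bash
python3 -c "
from h import *
im=bot.camera('side');t=bot.camera('top')
crop(im,298,160,60,80,7,'pics/s13.png')
crop(t,300,160,60,45,10,'pics/t13.png')
cv2.imwrite('pics/top13.png',t[:,:,::-1])
cv2.imwrite('pics/side13.png',im[:,:,::-1])
st()
"
```

```text
t 18.1 pos [408.3 -19.8 310.4] yaw_y -0.61 z [ 1.4e-03 -2.0e-04 -1.0e+00] F [ 0.2  0.1 -0.7] gap 29.9
```

View pics/s13.png

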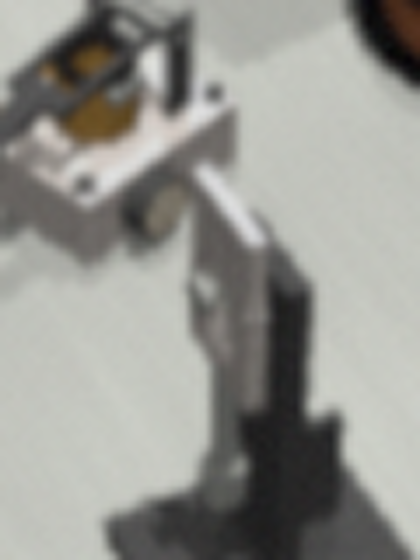

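View pics/t13.png

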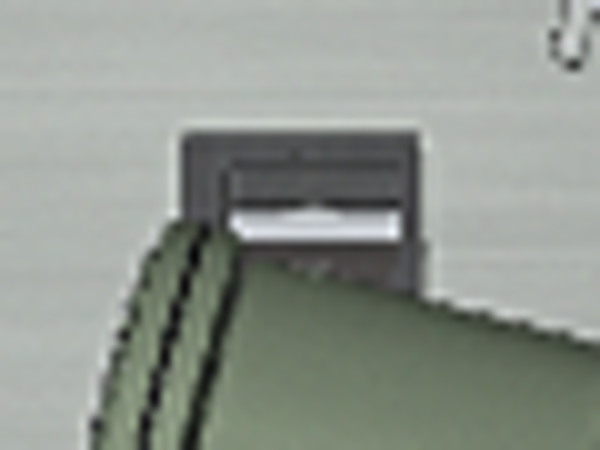

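View pics/side13.png

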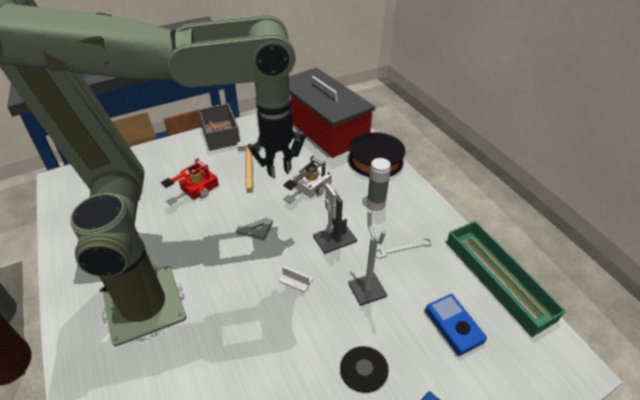

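The lance hangs upright and parallel to the bar. Its top edge is a white strip at top px (323–340,182), with the screw head showing through the slot at side px (327,201). The bystanders look undisturbed. One numeric check with a short wait, then I'll hand in.

Run:
```python
from h import *
def c(x0,y0,k,x,y): return ((x+.5)/k-.5+x0,(y+.5)/k-.5+y0)
a=onz("top",c(300,160,10,230,225),207);b=onz("top",c(300,160,10,402,225),207);print(a,b,(a+b)/2)
i0=bot.camera("side").astype(int)
for _ in range(6): i1=bot.camera("side").astype(int)
print("motion diff at lance",np.abs(i1-i0)[175:235,315:345].mean(), "elsewhere",np.abs(i1-i0)[300:360,200:300].mean())
st(); bot.sign_off()
```

```text
[549.423867     6.08022959 207.        ] [548.9187626 -43.827364  207.       ] [549.1713148 -18.8735672 207.       ]
motion diff at lance 1.1348148148148147 elsewhere 1.020888888888889
t 18.45 pos [407.6 -19.7 309.5] yaw_y -0.6 z [-8.e-04  2.e-04 -1.e+00] F [0.5 1.  0.8] gap 29.8
the job is handed in; nothing more can be done
```

The lance hangs on the screw of the parking post and the job is handed in at about 18.5 s; sign-off reported no verdict.

**What I did:** I pressed the release lever down to its stop (about 20 N at a TCP height of 70 mm), and it stayed down. I then gripped the plate above the slot and drew the lance straight up. At the post I put the screw head through the round hole. Touching the shank from both sides showed 16.4 mm of play against 16 mm expected, which gave the centre. I slid the lance down until the slot end took the weight, at a TCP height of 182.4 mm (predicted 182.8), then let go and backed off.

**Last checks:**
- **Lance pose:** its top edge in the top view is 49.9 mm long, parallel to the bar within about 0.6°. It is centred at (549, -19) mm, against the screw's (548.5, -19) in that same camera.
- **Still and untouched:** successive side pictures showed no motion beyond image noise, and the gripper was clear with no force on the wrist.
- **Bystanders:** by eye in the side picture none had shifted; I did not measure them.

**What disagreed:**
- The touch probe put the screw centre at y = -21.4 mm and the top camera at -19 mm. That is about the calibration error, and I used the probe value.
- The light contact near x = 551 mm while probing toward the post was either the spigot on the bar or the plate on the spacer; I did not find out which.
- I did not measure how far the ring was pressed down; I saw only that the lever was down in the pictures and that the lance came out without resistance.

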